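# Pack the figure tray into its carrying case

### The job

Stand the red figure in the empty cell of the figure tray, then slide the loaded tray along the table, up the ramp and over the sill of the open carrying case, until its rear drops down behind the sill, and on into the bay until its nose beds snugly against the blue rubber buffer. Keep the tray low on its way (slide it, do not carry it), feel for the buffer and do not ram it: it takes only a gentle push. Leave every figure standing in its cell and the other things on the table where they are.

Things in the scene. Friction and masses are not known exactly. Their poses are not given: they have to be found in the camera images.
- tray: Grey plastic figure tray, 144 mm long (x) by 153 mm wide (y), 0.24 to 0.48 kg empty. Origin: centre of the underside; x points to the nose, the edge that enters the case first. Floor 3 mm thick; front and side rims and ribs 3 mm thick, 8 mm high over the underside. Six cells 46 by 47 mm, centred at x = 46 and -3, y = -50, 0 and 50 mm. Starts on the table before the case, out of line with it.
- fin (a point): Top of the tray's orange upright grip fin (tray x = -51, y = 0, z = 40 mm; axes as the tray's). The fin is 10 mm thick (y), 34 mm long (x) and stands on the open rear deck, whose floor is 37 mm below this point.
- rear_wall (a point): Middle of the tray's rear face, at the underside (tray x = -72 mm, y = 0, z = 0; axes as the tray's). The rear wall is full width, 4 mm thick and 24 mm high: a place to push.
- empty_cell (a point): Middle of the floor of the tray's empty cell (x = -3, y = 50, z = 3 mm in the tray's frame): rear row, on the tray's left.
- red_figure: Red hooded figure with brass trim, 48 mm tall, 40 g, standing on the table. Origin: centre of its underside, z up. Round black base, diameter 40 mm, 5 mm thick; above it an upright straight round robe, 18 mm in diameter from 13 to 38 mm height (skirt flaring to 26 mm below 13 mm), to be taken from above at about 28 mm height; hood above.
- figure1: Dark figure of the same shape and size as the red one, standing loose in a cell of the tray (cell centre x = 46, y = -50 mm in the tray's frame). Origin: centre of its underside.
- figure2: Dark figure of the same shape and size as the red one, standing loose in a cell of the tray (cell centre x = 46, y = 0 mm in the tray's frame). Origin: centre of its underside.
- figure3: Dark figure of the same shape and size as the red one, standing loose in a cell of the tray (cell centre x = 46, y = 50 mm in the tray's frame). Origin: centre of its underside.
- figure4: Dark figure of the same shape and size as the red one, standing loose in a cell of the tray (cell centre x = -3, y = -50 mm in the tray's frame). Origin: centre of its underside.
- figure5: Dark figure of the same shape and size as the red one, standing loose in a cell of the tray (cell centre x = -3, y = 0 mm in the tray's frame). Origin: centre of its underside.
- case: Fixed bottom half of a grey and aluminium carrying case, lid off. Origin: on the table under the middle of the bay; x points into the case (the way the tray goes in). Bay floor 3 mm above the table, from x = -105 to 127 mm. Side walls: inner faces y = +-79.5 mm (3 mm play each side of the tray), outer width 175 mm, tops 63 mm above the table; two cheeks 34 mm high flare the entry to +-94 mm at x = -135 mm.
- sill (a point): Middle of the sill's inner top edge (case x = -105 mm, y = 0, z = 8 mm; axes as the case's). The flat crest is 6 mm long (case x = -111 to -105) and 8 mm above the table; before it an aluminium ramp falls to table level at case x = -151 mm; behind it is a 5 mm step down to the bay floor.
- track (a point): Middle of the divider's track (case x = 95 mm, y = 0, z = 3 mm; fixed to the case). The aluminium divider clamped across the bay bears, towards the sill, a blue sprung rubber buffer, 120 mm wide, 25 mm high (3.5 N per mm, 3 mm travel). Its place is not measured: the buffer's face (buffer_face) lies at case x = 51 to 99 mm, 12 to 60 mm beyond the nose of a tray just behind the sill.
- bottle: Water bottle, 62 mm in diameter, 190 mm tall, bystander. Origin: centre of the underside.
- walker: Dark walker model on a round 60 mm base, 75 mm tall, bystander. Origin: centre of the underside.
- paint_a: Blue paint pot, 34 mm in diameter, 45 mm tall, bystander. Origin: centre of the underside.
- paint_b: Green paint pot, 34 mm in diameter, 45 mm tall, bystander. Origin: centre of the underside.
- tape: Yellow tape measure, 60 by 32 by 60 mm, bystander. Origin: centre of the underside.
- die: Red 20 mm die, bystander. Origin: centre of the underside.

How it is judged (in metres and radians):
On the way:
1. the red figure stands in the empty cell while the tray is still on the table in front of the case (horizontal distance between red_figure and empty_cell below 0.008 m and z of red_figure in the frame of tray between 0.001 and 0.005 m and angle between red_figure's own z axis and vertical below 0.3 rad and x of tray in the frame of case below -0.15 m), for 0.2 s.
At the end, for the whole second after the job is handed in: Tray flat on the bay floor (2 mm, 0.03 rad) wholly behind the sill, square to the case (0.06 rad, 6 mm), nose under 2 mm from the buffer face; red figure in the formerly empty cell (8 mm), the others in theirs (7 mm), all upright (0.15 rad), at rest (horizontal distance between red_figure and empty_cell below 0.008 m and z of red_figure in the frame of tray between 0.001 and 0.005 m and angle between each of figure1, figure2, figure3, figure4, figure5, red_figure's own z axis and vertical below 0.15 rad and x of figure1 in the frame of tray between 0.039 and 0.053 m and y of figure1 in the frame of tray between -0.057 and -0.043 m and x of figure2 in the frame of tray between 0.039 and 0.053 m and y of figure2 in the frame of tray between -0.007 and 0.007 m and x of figure3 in the frame of tray between 0.039 and 0.053 m and y of figure3 in the frame of tray between 0.043 and 0.057 m and x of figure4 in the frame of tray between -0.01 and 0.004 m and y of figure4 in the frame of tray between -0.057 and -0.043 m and x of figure5 in the frame of tray between -0.01 and 0.004 m and y of figure5 in the frame of tray between -0.007 and 0.007 m and angle between tray's own z axis and vertical below 0.03 rad and z of tray in the frame of case between 0.001 and 0.005 m and angle between the x axis of tray and the x axis of case, either way round below 0.06 rad and y of tray in the frame of case between -0.006 and 0.006 m and x of tray in the frame of case above -0.034 m and x of buffer_face in the frame of tray below 0.074 m and linear speed of tray below 0.01 m/s and linear speed of red_figure below 0.02 m/s); the robot touches nothing.
It fails at once if the tray is pressed against the buffer with more than 12 N (rammed: its 3 mm of travel used up) (contact force between tray and buffer above 12 N).
It fails at once if the tray is lifted more than 25 mm off the table (height (world z) of tray above 0.025 m).
It fails at once if a bystander is moved more than 20 mm (distance of any of bottle, paint_a, paint_b, tape, die, walker from where it was at the start of the episode above 0.02 m).
It fails at once if a figure falls over (angle between any of figure1, figure2, figure3, figure4, figure5, red_figure's own z axis and vertical above 0.8 rad).
It also fails if it takes over 72 s, if anything falls off the work surface, if the arm or the gripper's body presses on something with over 40 N, if the wrist force passes 120 N, or if a joint passes its speed limit or range.

### The arm

A 7-joint arm with a two-finger parallel gripper is mounted at the origin on the work surface. World frame = base frame: x ahead of the robot, y to its left, z up, the work surface at z = 0. Lengths are in m, angles in degrees, forces in N, time in s.
With the tool pointing down it reaches from about 0.4 to 0.85 m from the base axis. Payload 4.5 kg.
Tool frame: the origin (TCP) lies midway between the tips of the shut fingers; the grasp point (between the pads) lies 19 mm behind it (r.grip_depth is the distance from the TCP to the grasp point, in m); x points along the fingers, y is the direction in which the jaws open and shut, and the axes are right-handed (so a half turn about x gives the same grasp; the last joint's range is limited). The gripper opens to 88 mm and grips with 3 to 60 N. Pads are 18 mm wide; open, the fingers measure 123 mm over their backs; the gripper's body (75 mm by 187 mm) begins 45 mm behind the grasp point.
Start: joints at [71.093, 39.483, -11.15, 89.685, 9.013, 51.709, -12.324], TCP at [0.222, -0.584, 0.239] pointing down, gripper open.
Joint ranges: [-172.22, 172.22], [-26.19, 119.32], [-84.43, 86.54], [7.71, 146.69], [-57.33, 237.33], [2.42, 119.75], [-152.13, 152.13]. Speed limits (degrees/s): [147.25, 147.25, 180, 180, 180, 180, 180].

### API

Orientations are given as [roll, pitch, yaw] about the fixed x, y, z axes, in that order (R = Rz(yaw) Ry(pitch) Rx(roll)).
In Python, from station import r gives the robot as it stands. The module is installed in compiled form; this text tells all that it offers.
- The arm moves only by the shell command python3 -m inch 'ROWS' [FORCE]. ROWS is text: rows parted by semicolons, each of 5 numbers parted by spaces: the shift along the tool's x, y, z in mm, then the turn about the tool's x in rad, then the finger opening in mm, from 0 to 88.1. In form: dx dy dz spin hand; .... A call has exactly 10 rows; each row shifts and turns the pose as measured when the row begins, along the tool's axes as they then stand; what a row does not reach is not made up. A row lasts 1/12 s, in which the tool goes at most 41.7 mm and 7.16 degrees, less where a joint would pass 70% of its speed; a pose out of reach is approached as far as the arm can. A call with a gripper value outside its range is refused whole. The fingers move at their own pace and stop on an object; FORCE is the grip in N (left out, the last holds). Time passes only in rows, so rows that do not move let the fingers close, or fill a call up. It gives the time, the measured TCP pose, the force and the opening at its end, in the units of the state.
- r.get_state(): the state, without advancing time (a new reading comes with each control period).
- r.get_image(name): name is "side" or "top"; returns (picture, depth): 400x640x3 uint8, blue, green, red; 400x640 float32, m along the optical axis (not along the pixel's ray), 0 where there is no reading.
- r.camera_model(name): a dict with "fovy" (degrees; the focal length in pixels is half the picture's height over the tangent of half this angle, whatever the lens; pixels are square), "cx", "cy" (the principal point, pixels), "extrinsics" (4x4, takes a point from camera to world coordinates). Camera axes: x right, y down, z forward; pixel columns grow to the right and rows downward; lengths in m; the calibration is good to about 2 mm. A picture is of the moment at which its call begins. camera_model takes no time and is no camera call.
- r.job_done(): hands the job in, once; it reports no verdict.
The state is a dict: "clock": time; "q": joint angles; "qvel": joint speeds; "joint_efforts": joint torques, N m; "ee_pos": TCP position; "ee_rot": TCP orientation; "wrist_force": force on the tool from outside, world axes, zero at the start; "ft_torque": the same for the moment, N m; "opening": finger opening in m.
Only numpy, scipy, OpenCV 4.12 (cv2) and the standard library are available. Lean on these libraries where they do the work, as an engineer would, in place of code of your own. Each camera call takes 0.05 s, during which the arm holds its last target.

## Working session

There is one attempt and no reset: what is moved stays moved. The work goes in short steps, Python scripts to look and compute and a shell command to move; the robot and the scene stay as the last step left them, time stands still between calls to the robot, and variables do not carry over. Pictures are saved under pics/ and viewed, and the job is handed in when it is done.

```bash
mkdir -p pics; python3 - <<'E'
from station import r
import cv2,numpy as np
s=r.get_state();print(s)
for n in("top","side"):
    p,d=r.get_image(n);cv2.imwrite(f"pics/{n}0.png",p);np.save(f"{n}0.npy",d);print(n,r.camera_model(n),d.min(),d.max())
E
```

```text
{'clock': 0.0, 'q': array([ 71.09267385,  39.53585107, -11.14456217,  89.74332886,
         9.01178219,  51.70918756, -12.32394485]), 'qvel': array([ 0.03756188,  0.04100073, -0.00599133, -0.0217084 ,  0.00150205,
       -0.012181  , -0.03626279]), 'joint_efforts': array([ 1.02643968e-03, -5.27557504e+01, -1.26646042e+00, -1.53425574e+01,
       -5.26806805e-02,  6.71258909e-03,  1.89856123e-04]), 'ee_pos': array([ 0.22212284, -0.58352889,  0.23788803]), 'ee_rot': array([-86.29807378,  89.89339951, 114.5501393 ]), 'wrist_force': array([ 0.78637846, -0.58204609, -0.42509792]), 'ft_torque': array([ 0.00566213, -0.03511536, -0.00187582]), 'opening': 0.08796497483196843}
top {'fovy': 56.41585614994254, 'cx': 320.4092668364801, 'cy': 201.90994764756894, 'extrinsics': array([[ 0.0026035 , -0.9869369 ,  0.16108622,  0.3834983 ],
       [-0.99981974, -0.00559864, -0.01814229,  0.00158088],
       [ 0.01880716, -0.16100995, -0.98677357,  0.96229091],
       [ 0.        ,  0.        ,  0.        ,  1.        ]])} 0.0 1.6703634
side {'fovy': 51.8697762737296, 'cx': 322.441659358654, 'cy': 196.63306165518264, 'extrinsics': array([[ 0.98903268, -0.08845039,  0.11828309,  0.42733431],
       [-0.1463301 , -0.69551277,  0.70345539, -0.71704557],
       [ 0.02004649, -0.71304875, -0.70082781,  0.78167375],
       [ 0.        ,  0.        ,  0.        ,  1.        ]])} 0.0 3.0124311
```

View pics/top0.png

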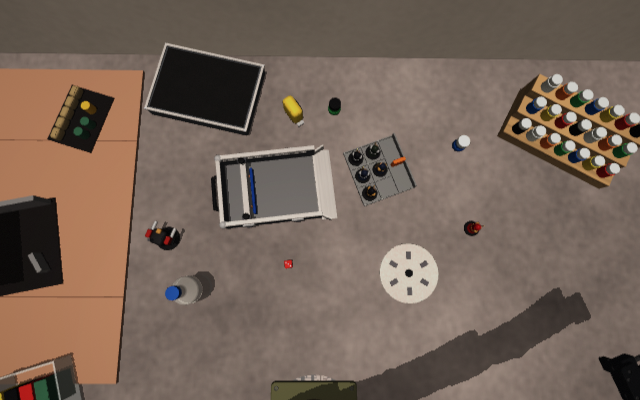

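View pics/side0.png

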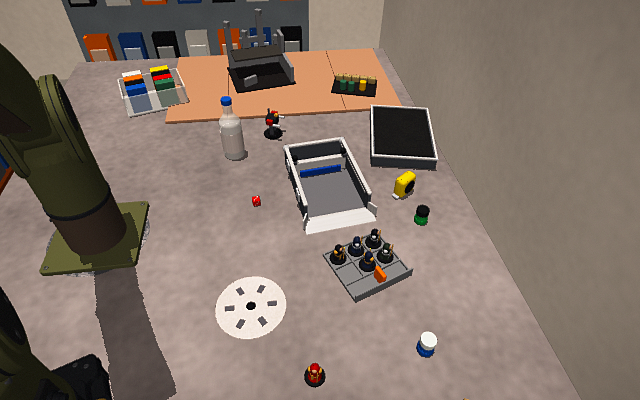

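The top view shows the case at about (275,187) with its entry facing right (world −y), the tray at (379,170), the red figure at (472,228) and the orange fin at (398,161). The disc at (409,273) lies clear of the path. Next I'll measure.

```bash
cat > h.py <<'E'
import numpy as np,cv2
from station import r
def cam(n):
    m=r.camera_model(n);f=200/np.tan(np.radians(m["fovy"])/2);return f,m["cx"],m["cy"],np.array(m["extrinsics"])
def ray(n,u,v,z):
    f,cx,cy,E=cam(n);d=E[:3,:3]@np.array([(u-cx)/f,(v-cy)/f,1]);o=E[:3,3];return o+d*(z-o[2])/d[2]
def cloud(n,D):
    f,cx,cy,E=cam(n);v,u=np.indices(D.shape);P=np.stack([(u-cx)/f*D,(v-cy)/f*D,D],-1);return P@E[:3,:3].T+E[:3,3]
def proj(n,p):
    f,cx,cy,E=cam(n);c=E[:3,:3].T@(np.array(p)-E[:3,3]);return cx+f*c[0]/c[2],cy+f*c[1]/c[2]
E
python3 - <<'E'
from h import *
for n in("top","side"):
    im=cv2.imread(f"pics/{n}0.png");D=np.load(f"{n}0.npy");P=cloud(n,D)
    hsv=cv2.cvtColor(im,cv2.COLOR_BGR2HSV);H,S,V=cv2.split(hsv)
    for nm,m in dict(red=((H<5)|(H>172))&(S>150)&(V>60),orange=(H>5)&(H<18)&(S>170)&(V>120),blue=(H>105)&(H<125)&(S>150)&(V>50)).items():
        k,l,st,c=cv2.connectedComponentsWithStats(m.astype(np.uint8))
        for i in range(1,k):
            if st[i,4]>15:
                q=P[(l==i)&(D>0)]
                if len(q): print(n,nm,c[i].round(1),st[i],np.median(q,0).round(4),q[:,2].max().round(3))
im=cv2.imread("pics/top0.png")
cv2.imwrite("pics/tz.png",cv2.resize(im[125:240,205:430],None,fx=3.5,fy=3.5,interpolation=cv2.INTER_CUBIC))
im=cv2.imread("pics/side0.png")
cv2.imwrite("pics/sz.png",cv2.resize(im[130:310,270:450],None,fx=3.3,fy=3.3,interpolation=cv2.INTER_CUBIC))
E
```

```text
top red [564.5 120.3] [561 113  10  13  30] [ 0.7285 -0.6175  0.0954] 0.099
top red [626.7 121.3] [624 114  10  13  30] [ 0.7167 -0.7452  0.1265] 0.133
top red [606.9 170.5] [604 164   9  12  25] [ 0.6107 -0.7329  0.0661] 0.069
top red [469.1 228.2] [467 224   7   9  19] [ 0.4732 -0.3984  0.0083] 0.014
top red [477.2 226.6] [474 224   7   7  37] [ 0.4723 -0.4049  0.0467] 0.051
top red [148.2 232.7] [145 229   7   8  36] [0.4522 0.3937 0.069 ] 0.072
top red [166.6 239.9] [164 236   7   9  41] [0.4359 0.3493 0.0691] 0.072
top red [287.9 263.5] [284 260   9   8  55] [0.3803 0.0647 0.02  ] 0.024
top red [ 25.8 391.9] [ 18 383  16  17 210] [0.1075 0.6185 0.0925] 0.097
top orange [398.9 160. ] [393 157  13   7  48] [ 0.6439 -0.2168  0.0399] 0.044
top orange [158.  230.6] [156 229   5   4  16] [0.4563 0.3678 0.0788] 0.081
top blue [595.4 106.6] [593 101   8  10  19] [ 0.7546 -0.6751  0.1253] 0.129
top blue [456.8 147.5] [454 142   9   9  26] [ 0.6837 -0.3764  0.0175] 0.021
top blue [252.3 190.5] [249 168   7  46 126] [0.566  0.1581 0.027 ] 0.031
top blue [171.9 292.7] [165 286  14  14 155] 
[... 877 characters left out ...]
 0.042
side blue [189.    1.3] [178   0  23   4  63] [0.1093 1.4572 0.0407] 0.051
side blue [267.2  34. ] [263  27   9  18 100] [ 0.4729  1.4589 -0.1323] -0.112
side blue [252.6  31.4] [250  28   7   8  48] [ 0.3961  1.4603 -0.1197] -0.112
side blue [131.   41.8] [118  32  29  28 396] [-0.2225  1.4566 -0.1432] -0.108
side blue [135.9  89.2] [126  83  21  14 205] [0.0183 0.5499 0.0866] 0.094
side blue [225.6 100.6] [221  96  10  10  87] [0.3232 0.2771 0.187 ] 0.191
side blue [  3.  163.3] [  0 157   8  12  36] [-0.9275  1.1243 -0.6054] -0.559
side blue [320.  170.3] [300 164  41  13 270] [0.5651 0.1565 0.0185] 0.028
side blue [423.6 351. ] [417 341  17  16 118] [ 0.6865 -0.3956  0.015 ] 0.025
```

View pics/tz.png

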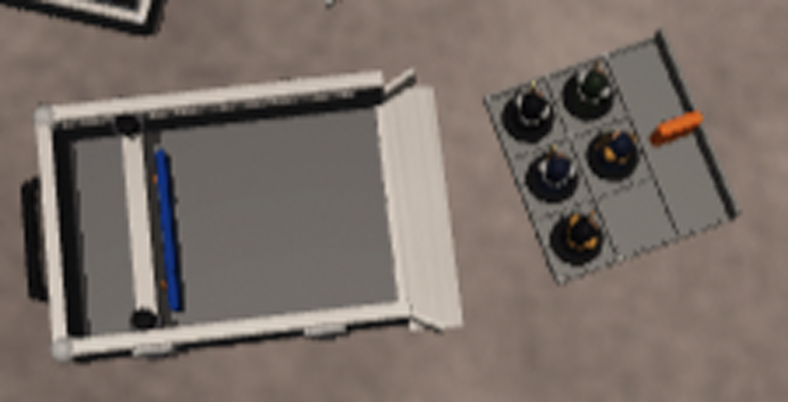

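View pics/sz.png

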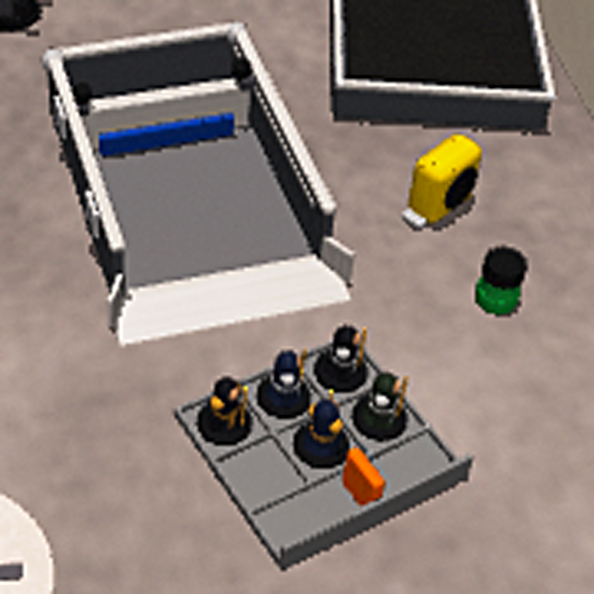

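```bash
python3 - <<'E'
from h import *
Z=lambda u,v,z:ray("top",(u+.5)/3.5-.5+205,(v+.5)/3.5-.5+125,z)
a,b=Z(485,98,.008),Z(558,283,.008);c,d=Z(658,32,.024),Z(735,215,.024)
print("nose",a,b,"rear",c,d,"width",np.linalg.norm(b-a),np.linalg.norm(d-c))
nm,rm=(a+b)/2,(c+d)/2;v=(nm-rm)[:2];print("len",np.linalg.norm(v),"yaw",np.degrees(np.arctan2(v[1],v[0])), np.degrees(np.arctan2(*(b-a)[:2][::-1]))+90,np.degrees(np.arctan2(*(d-c)[:2][::-1]))+90,"ctr",(nm+rm)/2)
# case from depth, height band
for n in("top","side"):
    im=cv2.imread(f"pics/{n}0.png");P=cloud(n,np.load(f"{n}0.npy"))
    X,Y,z=P[...,0],P[...,1],P[...,2]
    m=(X>.4)&(X<.72)&(Y>-.1)&(Y<.27)&(z>.055)&(z<.07)
    k,l,st,cc=cv2.connectedComponentsWithStats(m.astype(np.uint8));i=1+st[1:,4].argmax()
    q=P[l==i][:,:2];print(n,"wall z",np.median(P[l==i][:,2]))
    rc=cv2.minAreaRect((q*1000).astype(np.float32));print(rc,cv2.boxPoints(rc).round(0).tolist())
    # bright ramp pts
    m=(X>.4)&(X<.72)&(Y>-.1)&(Y<.05)&(z>.001)&(z<.02)&(im.min(-1)>150)
    q=P[m][:,:2];rc=cv2.minAreaRect((q*1000).astype(np.float32));print(m.sum(),rc,cv2.boxPoints(rc).round(0).tolist())
    hsv=cv2.cvtColor(im,cv2.COLOR_BGR2HSV);H,S,V=cv2.split(hsv)
    m=(H>105)&(H<125)&(S>150)&(V>50)&(Y>.1)&(Y<.2)&(X>.4)
    q=P[m];L=cv2.fitLine((q[:,:2]*1000).astype(np.float32),cv2.DIST_HUBER,0,.01,.01).ravel();print("buf",L,q.min(0),q.max(0))
    m=(X>.55)&(X<.75)&(Y>-.32)&(Y<-.05)&(z>.0)&(z<.03)
    # fin
    m=(H>5)&(H<18)&(S>150)&(V>100)&(X>.6)&(X<.7)&(Y<-.15)&(Y>-.3)
    q=P[m&(z>.036)];print("fin top",q.mean(0),cv2.minAreaRect((q[:,:2]*1000).astype(np.float32)))
    m=(X>.42)&(X<.52)&(Y>-.45)&(Y<-.36)
    for lo,hi in((.002,.009),(.02,.06)):
        q=P[m&(z>lo)&(z<hi)];print("red",lo,len(q),cv2.minEnclosingCircle((q[:,:2]*1000).astype(np.float32)),q.mean(0))
E
```

```text
nose [ 0.67210355 -0.07615135  0.008     ] [ 0.53048434 -0.12932396  0.008     ] rear [ 0.71987336 -0.20581552  0.024     ] [ 0.57945984 -0.25876411  0.024     ] width 0.15127235932526875 0.1500650166659759
len 0.13828838011087594 yaw 110.47480738281395 -69.4207619590749 -69.33901953337718 ctr [ 0.62548027 -0.16751374  0.016     ]
top wall z 0.06382941847732237
((572.1461181640625, 116.57479858398438), (183.90896606445312, 250.60189819335938), 6.691570281982422) [[466.0, 230.0], [495.0, -19.0], [678.0, 3.0], [649.0, 252.0]]
1005 ((589.1116333007812, -24.75672149658203), (182.24163818359375, 44.969791412353516), 6.859794616699219) [[496.0, -13.0], [501.0, -58.0], [682.0, -36.0], [677.0, 8.0]]
buf [9.9253470e-01 1.2196281e-01 5.6479523e+02 1.5783200e+02] [0.50817193 0.14913799 0.0014623 ] [0.62458979 0.17258706 0.03109142]
fin top [ 0.64209179 -0.21033228  0.04046621] ((636.8794555664062, -196.29090881347656), (9.23901081085205, 75.72382354736328), 22.208948135375977)
red 0.002 531 ((469.8202819824219, -405.21710205078125), 64.02973175048828) [ 0.46893495 -0.40321275  0.00374893]
red 0
[... 276 characters left out ...]
5.0, 0.0], [646.0, 251.0]]
867 ((551.4115600585938, -49.93951416015625), (304.03424072265625, 111.0372314453125), 2.431274175643921) [[397.0, -1.0], [402.0, -112.0], [706.0, -99.0], [701.0, 12.0]]
buf [9.9198407e-01 1.2636299e-01 5.6554431e+02 1.5621317e+02] [0.50736468 0.14580674 0.00118256] [0.62421527 0.16747629 0.02847996]
fin top [ 0.64474045 -0.21570006  0.03880647] ((652.90869140625, -187.0545654296875), (84.42161560058594, 34.589622497558594), 64.96380615234375)
red 0.002 262 ((471.43121337890625, -404.569091796875), 57.73832702636719) [ 0.47233424 -0.41317507  0.00425842]
red 0.02 149 ((472.4400939941406, -407.8682556152344), 13.136265754699707) [ 0.47329565 -0.41023638  0.03802508]
```

```bash
cat >> h.py <<'E'
from scipy.spatial.transform import Rotation as Ro
def tool(s):
    return Ro.from_euler("xyz",s["ee_rot"],degrees=True).as_matrix()
def goto(p,jawdir=None,grasp=False):
    s=r.get_state();R=tool(s);t=np.array(p,float)
    print("clk",round(s["clock"],2),"tcp",s["ee_pos"].round(4),"F",s["wrist_force"].round(2),"open",round(s["opening"],4))
    print(" axes x",R[:,0].round(3),"y",R[:,1].round(3),"z",R[:,2].round(3))
    print(" shift mm",(R.T@(t-s["ee_pos"])*1000).round(1))
    if jawdir is not None:
        d=np.array([*jawdir,0])/np.linalg.norm(jawdir);a=np.arctan2(d@R[:,2],d@R[:,1]);a=(a+np.pi/2)%np.pi-np.pi/2
        print(" spin rad",round(a,4),"deg",round(np.degrees(a),1))
TY=np.radians(110.5);xt=np.array([np.cos(TY),np.sin(TY)]);yt=np.array([-xt[1],xt[0]])
E
python3 - <<'E'
from h import *
Z=lambda u,v,z:ray("top",(u+.5)/3.5-.5+205,(v+.5)/3.5-.5+125,z)
print("cell",Z(638,218,.003))
goto([.473,-.408,.08])
for nm,d in dict(a=xt,b=yt,c=xt-yt,d=xt+yt).items(): print(nm,d); goto([.473,-.408,.08],d)
im=cv2.imread("pics/top0.png")
cv2.imwrite("pics/t1.png",cv2.resize(im[130:212,335:425],None,fx=7,fy=7,interpolation=cv2.INTER_CUBIC))
cv2.imwrite("pics/t2.png",cv2.resize(im[210:245,450:495],None,fx=12,fy=12,interpolation=cv2.INTER_CUBIC))
E
```

```text
cell [ 0.5810654  -0.19115245  0.003     ]
clk 0.1 tcp [ 0.2222 -0.5836  0.238 ] F [-0.15 -0.07  0.8 ] open 0.088
 axes x [-0.001  0.002 -1.   ] y [ 0.356 -0.935 -0.002] z [-0.935 -0.356  0.   ]
 shift mm [ 158.1  -74.5 -296.9]
a [-0.35020738  0.93667219]
clk 0.1 tcp [ 0.2222 -0.5836  0.238 ] F [-0.15 -0.07  0.8 ] open 0.088
 axes x [-0.001  0.002 -1.   ] y [ 0.356 -0.935 -0.002] z [-0.935 -0.356  0.   ]
 shift mm [ 158.1  -74.5 -296.9]
 spin rad 0.0061 deg 0.3
b [-0.93667219 -0.35020738]
clk 0.1 tcp [ 0.2222 -0.5836  0.238 ] F [-0.15 -0.07  0.8 ] open 0.088
 axes x [-0.001  0.002 -1.   ] y [ 0.356 -0.935 -0.002] z [-0.935 -0.356  0.   ]
 shift mm [ 158.1  -74.5 -296.9]
 spin rad -1.5647 deg -89.7
c [0.58646481 1.28687957]
clk 0.1 tcp [ 0.2222 -0.5836  0.238 ] F [-0.15 -0.07  0.8 ] open 0.088
 axes x [-0.001  0.002 -1.   ] y [ 0.356 -0.935 -0.002] z [-0.935 -0.356  0.   ]
 shift mm [ 158.1  -74.5 -296.9]
 spin rad 0.7915 deg 45.3
d [-1.28687957  0.58646481]
clk 0.1 tcp [ 0.2222 -0.5836  0.238 ] F [-0.15 -0.07  0.8 ] open 0.088
 axes x [-0.001  0.002 -1.   ] y [ 0.356 -0.935 -0.002] z [-0.935 -0.356  0.   ]
 shift mm [ 158.1  -74.5 -296.9]
 spin rad -0.7793 deg -44.7
```

View pics/t1.png

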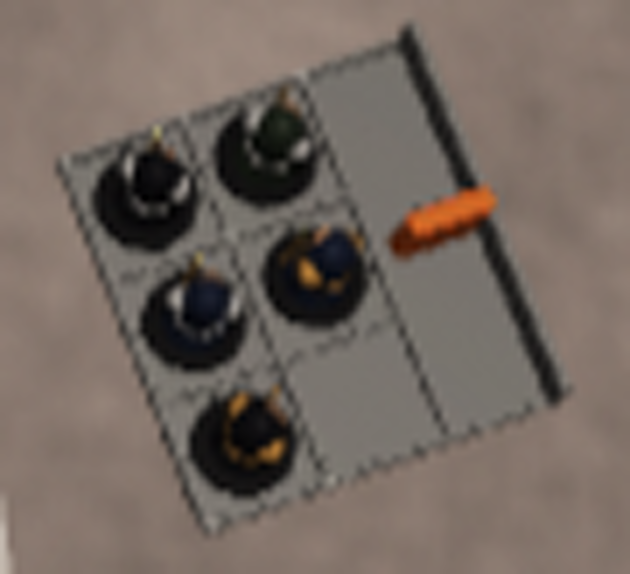

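View pics/t2.png

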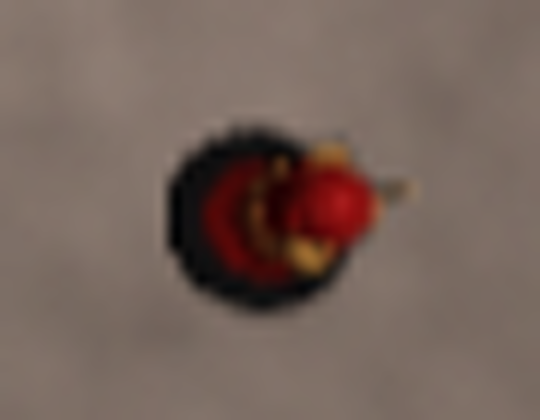

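```bash
python3 - <<'E'
from h import *
print("cell",ray("top",(362.5+.5)/7-.5+335,(400+.5)/7-.5+130,.008))
print("base",ray("top",(258+.5)/12-.5+450,(218+.5)/12-.5+210,.004))
im=cv2.imread("pics/side0.png")
cv2.imwrite("pics/s2.png",cv2.resize(im[350:395,290:345],None,fx=12,fy=12,interpolation=cv2.INTER_CUBIC))
E
```

```text
cell [ 0.58059862 -0.18866046  0.008     ]
base [ 0.47431717 -0.40719136  0.004     ]
```

View pics/s2.png

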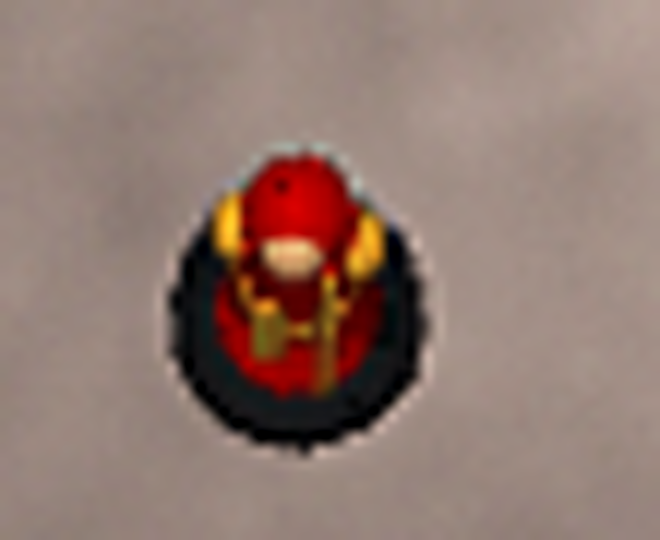

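```bash
python3 -m inch '5 -7.5 -30 0 70; 15 -7.5 -30 0 70; 15 -7.5 -30 0 70; 15 -7.5 -30 0 70; 15 -7.5 -30 0 70; 15 -7.5 -30 0 70; 15 -7.5 -30 0 70; 15 -7.5 -30 0 70; 10 -7.5 -30 0 70; 0 -7.5 -27 0 70'; python3 -m inch '0 0 0 -0.12 70; 0 0 0 -0.12 70; 0 0 0 -0.12 70; 0 0 0 -0.12 70; 0 0 0 -0.12 70; 0 0 0 -0.12 70; 0 0 0 -0.12 70; 0 0 0 -0.12 70; 0 0 0 -0.12 70; 0 0 0 -0.12 70'; python3 -c "
from h import *
goto([.474,-.4075,.06],(1,.1))"
```

```text
clock: 0.93
ee_pos: [0.4716, -0.4103, 0.1075]
ee_rot: [-10.4, 89.3, -170.7]
wrist_force: [-0.2, 0.7, -0.1]
opening: 0.0697
clock: 1.77
ee_pos: [0.4805, -0.3962, 0.1011]
ee_rot: [-122.3, 89.0, 149.1]
wrist_force: [0.3, -0.6, 0.7]
opening: 0.0698
clk 1.77 tcp [ 0.4805 -0.3962  0.1011] F [ 0.34 -0.61  0.72] open 0.0698
 axes x [-0.015  0.009 -1.   ] y [ 1.     0.024 -0.014] z [ 0.024 -1.    -0.009]
 shift mm [41.1 -6.1 11.5]
 spin rad -0.0761 deg -4.4
```

```bash
python3 -m inch '5 -2 4 0 60; 5 -2 4 0 60; 5 -2 4 0 60; 5 0 0 0 60; 5 0 0 0 60; 5 0 0 0 60; 5 0 0 0 60; 5 0 0 0 60; 0 0 0 0 60; 0 0 0 0 60'; python3 -c "
from h import *
goto([.474,-.4075,.0095],(1,.1))"
```

```text
clock: 2.6
ee_pos: [0.4714, -0.4089, 0.054]
ee_rot: [-121.3, 88.7, 149.5]
wrist_force: [-1.1, -0.5, -0.6]
opening: 0.06
clk 2.6 tcp [ 0.4714 -0.4089  0.054 ] F [-1.13 -0.51 -0.57] open 0.06
 axes x [-0.019  0.011 -1.   ] y [ 1.     0.014 -0.019] z [ 0.014 -1.    -0.011]
 shift mm [44.5  3.4 -0.8]
 spin rad -0.086 deg -4.9
```

```bash
python3 -m inch '5 1 0 0 60; 5 1 0 0 60; 5 1 0 0 60; 5 0 0 0 60; 5 0 0 0 60; 5 0 0 0 60; 5 0 0 0 60; 5 0 0 0 60; 3 0 0 0 60; 0 0 0 0 60'; python3 -c "
from h import *
goto([.474,-.4075,.0095],(1,.1))"
```

```text
clock: 3.43
ee_pos: [0.4746, -0.4079, 0.0066]
ee_rot: [-122.4, 88.8, 148.4]
wrist_force: [0.8, -0.0, -0.0]
opening: 0.0602
clk 3.43 tcp [ 0.4746 -0.4079  0.0066] F [ 0.8  -0.02 -0.05] open 0.0602
 axes x [-0.018  0.011 -1.   ] y [ 1.     0.014 -0.018] z [ 0.014 -1.    -0.011]
 shift mm [-2.9 -0.7 -0.5]
 spin rad -0.0855 deg -4.9
```

```bash
python3 -m inch '-3 -0.5 0 0 60; 0 0 0 0 15; 0 0 0 0 12; 0 0 0 0 12; 0 0 0 0 12; 0 0 0 0 12; 0 0 0 0 12; 0 0 0 0 12; 0 0 0 0 12; 0 0 0 0 12' 12; python3 -m inch '-5 0 0 0 12; -6 0 0 0 12; -6 0 0 0 12; -6 0 0 0 12; -6 0 0 0 12; -6 0 0 0 12; -6 0 0 0 12; -6 0 0 0 12; -6 0 0 0 12; -3 0 0 0 12' ; python3 - <<'E'
from h import *
goto([.5805,-.1885,.07],xt+yt)
for n in("top","side"):
    p,d=r.get_image(n);u,v=map(int,proj(n,[.474,-.4075,.06]));u=max(u,60);v=min(max(v,60),340)
    cv2.imwrite(f"pics/g_{n}.png",cv2.resize(p[v-60:v+60,u-60:u+60],None,fx=4,fy=4,interpolation=cv2.INTER_CUBIC))
E
```

```text
clock: 4.27
ee_pos: [0.4748, -0.4086, 0.011]
ee_rot: [-122.0, 88.9, 148.8]
wrist_force: [0.7, -0.1, -0.3]
opening: 0.0175
clock: 5.1
ee_pos: [0.4758, -0.4092, 0.0734]
ee_rot: [-121.5, 88.9, 149.3]
wrist_force: [0.8, 0.7, -1.0]
opening: 0.0173
clk 5.1 tcp [ 0.4758 -0.4092  0.0734] F [ 0.82  0.72 -1.01] open 0.0173
 axes x [-0.016  0.01  -1.   ] y [ 1.     0.014 -0.016] z [ 0.014 -1.    -0.01 ]
 shift mm [   3.8  107.9 -219.2]
 spin rad 0.4417 deg 25.3
```

View pics/g_side.png

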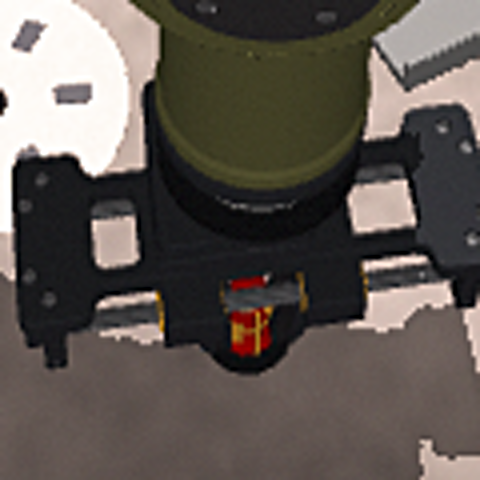

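```bash
python3 -m inch '0 6 -11 0 12; 0 12 -24 0 12; 0 12 -24 0 12; 0 12 -24 0 12; 0 12 -24 0 12; 0 12 -24 0 12; 0 12 -24 0 12; 0 10 -24 0 12; 0 6 -15 0 12; 0 0 0 0 12'; python3 -m inch '0 0 0 0.06 12; 0 0 0 0.1 12; 0 0 0 0.1 12; 0 0 0 0.1 12; 0 0 0 0.06 12; 0 0 0 0 12; 0 0 0 0 12; 0 0 0 0 12; 0 0 0 0 12; 0 0 0 0 12'; python3 - <<'E'
from h import *
goto([.5805,-.1885,.03],xt+yt)
E
```

```text
clock: 6.03
ee_pos: [0.5711, -0.1968, 0.0688]
ee_rot: [-129.8, 88.5, 141.0]
wrist_force: [0.4, 0.5, -0.1]
opening: 0.0179
clock: 6.87
ee_pos: [0.5666, -0.197, 0.0658]
ee_rot: [-95.6, 88.1, 150.3]
wrist_force: [0.2, 0.3, -0.7]
opening: 0.0176
clk 6.87 tcp [ 0.5666 -0.197   0.0658] F [ 0.23  0.26 -0.69] open 0.0176
 axes x [-0.029  0.016 -0.999] y [ 0.912 -0.408 -0.033] z [-0.408 -0.913 -0.003]
 shift mm [ 35.5  10.4 -13.3]
 spin rad 0.0069 deg 0.4
```

```bash
python3 -m inch '0 4 -4 0 12; 0 3.5 -4 0 12; 0 3 -4 0 12; 0 0 0 0 12; 0 0 0 0 12; 5 0 0 0 12; 5 0 0 0 12; 5 0 0 0 12; 0 0 0 0 12; 0 0 0 0 12'; python3 - <<'E'
from h import *
goto([.5805,-.1885,.015],xt+yt)
for n in("top","side"):
    p,d=r.get_image(n);u,v=map(int,proj(n,[.5805,-.1885,.03]))
    cv2.imwrite(f"pics/h_{n}.png",cv2.resize(p[v-60:v+60,u-60:u+60],None,fx=5,fy=5,interpolation=cv2.INTER_CUBIC))
E
```

```text
clock: 7.7
ee_pos: [0.5822, -0.1891, 0.0483]
ee_rot: [-96.7, 88.1, 149.3]
wrist_force: [0.4, -0.9, -1.1]
opening: 0.0178
clk 7.7 tcp [ 0.5822 -0.1891  0.0483] F [ 0.4  -0.86 -1.13] open 0.0178
 axes x [-0.029  0.017 -0.999] y [ 0.913 -0.406 -0.033] z [-0.407 -0.914 -0.004]
 shift mm [33.4 -0.7  0.3]
 spin rad 0.0088 deg 0.5
```

View pics/h_side.png

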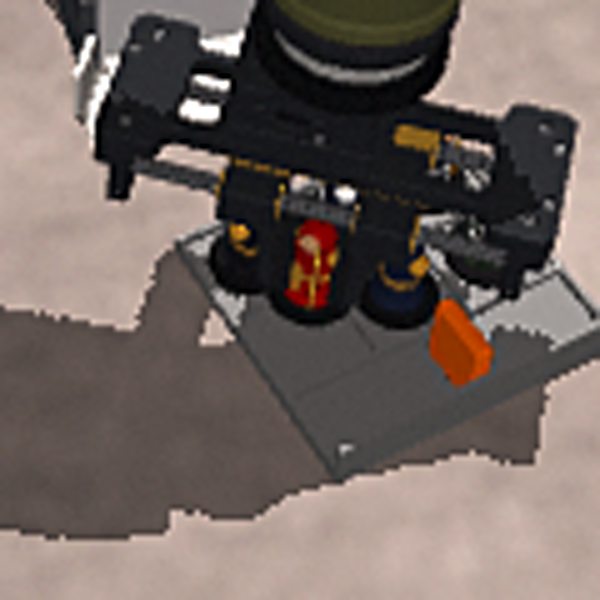

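View pics/h_top.png

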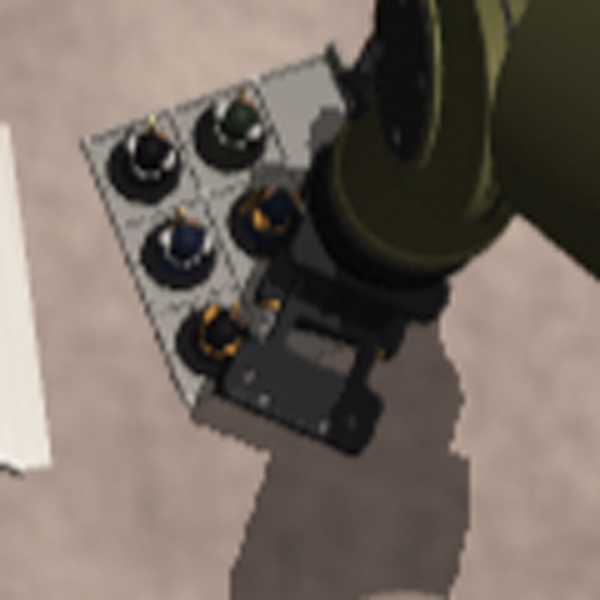

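```bash
python3 - <<'E'
from h import *
u,v=map(int,proj("side",[.5805,-.1885,.03]))
for z,y in((.040,285),(.040,292)): print(ray("side",u-60+(312+.5)/5-.5,v-60+(y+.5)/5-.5,z))
# front bottom edge of base, z=.037, image bottom
print("front",ray("side",u-60+(312+.5)/5-.5,v-60+(325+.5)/5-.5,.0375))
E
```

```text
[ 0.58259428 -0.18659183  0.04      ]
[ 0.58185899 -0.19032055  0.04      ]
front [ 0.57896011 -0.205887    0.0375    ]
```

```bash
python3 -m inch '4 0.3 1 0 12; 4 0.3 0.5 0 12; 4 0 0 0 12; 4 0 0 0 12; 4 0 0 0 12; 4 0 0 0 12; 0 0 0 0 12; 0 0 0 0 12; 0 0 0 0 12; 0 0 0 0 12'; python3 - <<'E'
from h import *
goto([.5805,-.1885,.0145],xt+yt)
for n in("side",):
    p,d=r.get_image(n);u,v=map(int,proj(n,[.5805,-.1885,.03]))
    cv2.imwrite(f"pics/i_{n}.png",cv2.resize(p[v-40:v+50,u-45:u+45],None,fx=7,fy=7,interpolation=cv2.INTER_CUBIC))
E
```

```text
clock: 8.63
ee_pos: [0.5814, -0.1907, 0.0218]
ee_rot: [-96.7, 88.1, 149.3]
wrist_force: [0.5, -0.1, -0.3]
opening: 0.0176
clk 8.63 tcp [ 0.5814 -0.1907  0.0218] F [ 0.46 -0.1  -0.29] open 0.0176
 axes x [-0.029  0.017 -0.999] y [ 0.913 -0.407 -0.033] z [-0.407 -0.913 -0.004]
 shift mm [ 7.4 -1.5 -1.6]
 spin rad 0.0084 deg 0.5
```

View pics/i_side.png

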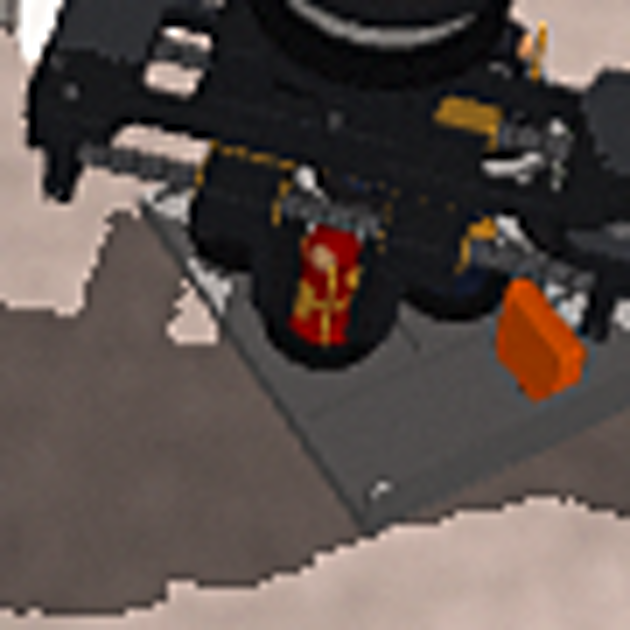

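```bash
python3 - <<'E'
from h import *
u,v=map(int,proj("side",[.5805,-.1885,.03]));g=lambda a,b,z:ray("side",u-45+(a+.5)/7-.5,v-40+(b+.5)/7-.5,z).round(4)
print("front",g(325,368,.0108),"left",g(252,300,.0108),"right",g(402,318,.0108))
for nm,p in dict(ribR=(413,350),ribL=(312,415)).items(): print(nm,g(*p,.008))
for x,y in((-26,26.5),(-26,73.5),(20,26.5),(20,73.5),(-3,50)):
    print(x,y,np.array([.6255,-.1675])+(x*xt+y*yt)/1000, np.array(proj("side",[*(np.array([.6255,-.1675])+(x*xt+y*yt)/1000),.008]))*7-7*np.array([u-45,v-40]))
E
```

```text
front [ 0.5783 -0.2072  0.0108] left [ 0.5598 -0.1783  0.0108] right [ 0.6067 -0.1916  0.0108]
ribR [ 0.6082 -0.2023  0.008 ]
ribL [ 0.5714 -0.2221  0.008 ]
-26 26.5 [ 0.60978358 -0.20113397] [413.94311624 343.34816337]
-26 73.5 [ 0.56575999 -0.21759372] [288.93944801 402.0111677 ]
20 26.5 [ 0.59367404 -0.15804705] [338.65546842 240.99654701]
20 73.5 [ 0.54965045 -0.1745068 ] [216.08895508 296.0527819 ]
-3 50 [ 0.57971701 -0.18782039] [314.39976961 319.5531594 ]
```

```bash
python3 -m inch '1 -1 0.4 0 12; 1 -0.7 0.4 0 12; 1 0 0 0 12; 1 0 0 0 12; 1 0 0 0 12; 1 0 0 0 12; 0.7 0 0 0 12; 0 0 0 0 12; 0 0 0 0 12; 0 0 0 0 12'; python3 - <<'E'
from h import *
goto([.5805,-.1885,.0145],xt+yt)
for n in("side",):
    p,d=r.get_image(n);u,v=map(int,proj(n,[.5805,-.1885,.03]))
    cv2.imwrite(f"pics/j_{n}.png",cv2.resize(p[v-40:v+50,u-45:u+45],None,fx=7,fy=7,interpolation=cv2.INTER_CUBIC))
E
```

```text
clock: 9.52
ee_pos: [0.5796, -0.1907, 0.0152]
ee_rot: [-97.4, 88.2, 148.6]
wrist_force: [-0.5, -0.3, -0.6]
opening: 0.0169
clk 9.52 tcp [ 0.5796 -0.1907  0.0152] F [-0.53 -0.29 -0.56] open 0.0169
 axes x [-0.027  0.017 -0.999] y [ 0.913 -0.407 -0.032] z [-0.407 -0.913 -0.004]
 shift mm [ 0.7 -0.1 -2.4]
 spin rad 0.0083 deg 0.5
```

View pics/j_side.png

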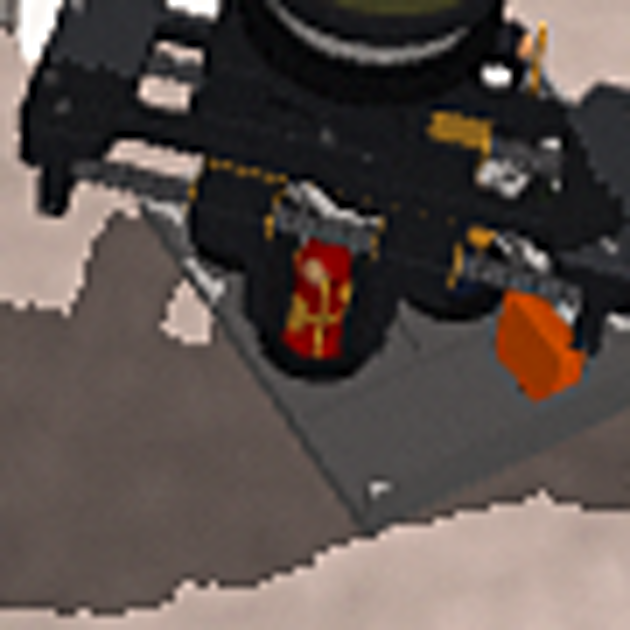

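```bash
python3 -m inch '0.7 0 0 0 12; 0.5 0 0 0 12; 0 0 0 0 12; 0 0 0 0 20; 0 0 0 0 26; 0 0 0 0 30; 0 0 0 0 30; 0 0 0 0 30; 0 0 0 0 30; 0 0 0 0 30'; python3 -m inch '-2 0 0 0 30; -4 0 0 0 30; -6 0 0 0 30; -8 0 0 0 30; -8 0 0 0 30; -8 0 0 0 30; -8 0 0 0 30; -8 0 0 0 30; -8 0 0 0 30; -8 0 0 0 30'; python3 -m inch '-10 0 10 0 30; -10 0 20 0 30; -10 0 20 0 30; -10 0 20 0 30; -10 0 20 0 30; -10 0 20 0 30; 0 0 20 0 30; 0 0 20 0 30; 0 0 0 0 30; 0 0 0 0 30'; python3 - <<'E'
from h import *
goto([.5805,-.1885,.0145],xt+yt)
for n in("top","side"):
    p,d=r.get_image(n);np.save(f"k_{n}.npy",d);cv2.imwrite(f"pics/k_{n}.png",p);u,v=map(int,proj(n,[.6055,-.1685,.02]))
    cv2.imwrite(f"pics/kz_{n}.png",cv2.resize(p[v-55:v+55,u-55:u+55],None,fx=5.4,fy=5.4,interpolation=cv2.INTER_CUBIC))
E
```

```text
clock: 10.4
ee_pos: [0.58, -0.1908, 0.0143]
ee_rot: [-97.9, 88.2, 148.0]
wrist_force: [0.2, 0.0, -0.4]
opening: 0.0302
clock: 11.23
ee_pos: [0.5817, -0.192, 0.0892]
ee_rot: [-97.5, 88.2, 148.5]
wrist_force: [0.1, -0.6, 0.5]
opening: 0.0297
clock: 12.07
ee_pos: [0.5174, -0.3426, 0.1605]
ee_rot: [-91.8, 88.5, 154.1]
wrist_force: [0.8, 0.8, -0.2]
opening: 0.0302
clk 12.07 tcp [ 0.5174 -0.3426  0.1605] F [ 0.79  0.81 -0.17] open 0.0302
 axes x [-0.023  0.011 -1.   ] y [ 0.913 -0.408 -0.025] z [-0.408 -0.913 -0.001]
 shift mm [ 146.2   -1.6 -166.4]
 spin rad 0.007 deg 0.4
```

View pics/kz_side.png

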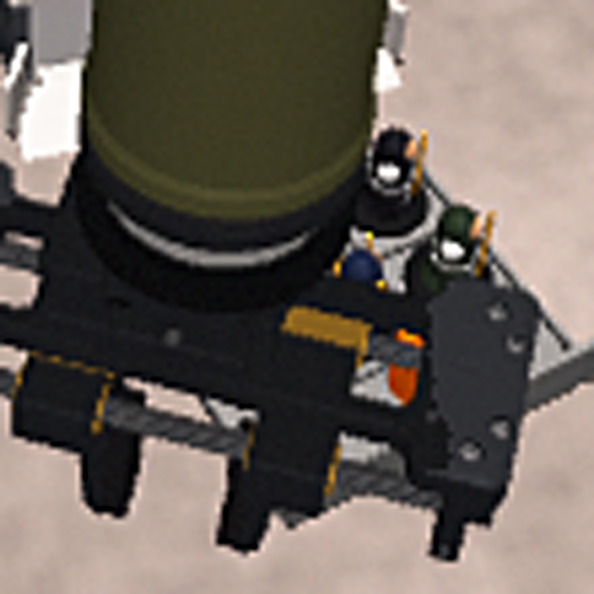

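View pics/kz_top.png

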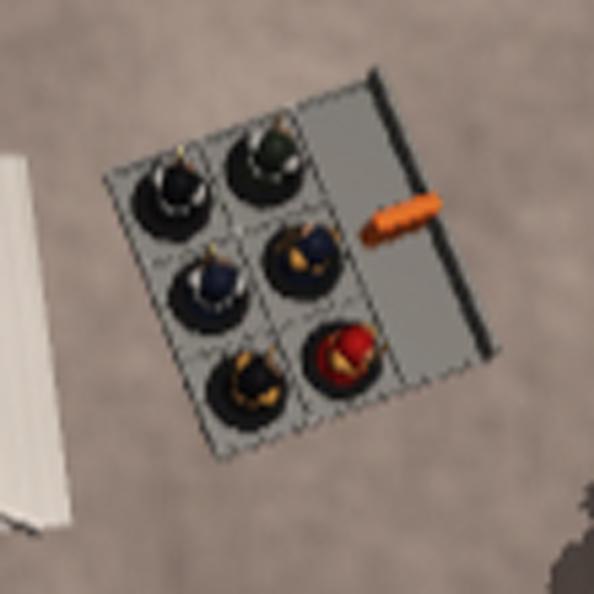

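```bash
python3 -m inch '0 0 0 -0.07 40; 0 0 0 -0.11 40; 0 0 0 -0.11 40; 0 0 0 -0.11 40; 0 0 0 -0.11 40; 0 0 0 -0.11 40; 0 0 0 -0.11 40; 0 0 0 -0.05 40; 0 0 0 0 40; 0 0 0 0 40'; python3 - <<'E'
from h import *
goto([.6434,-.2158,.08],yt)
im=cv2.imread("pics/k_top.png");hsv=cv2.cvtColor(im,cv2.COLOR_BGR2HSV);H,S,V=cv2.split(hsv)
m=((H>3)&(H<18)&(S>150)&(V>170)).astype(np.uint8);m[:, :380]=0;m[:,420:]=0;m[190:]=0
c=max(cv2.findContours(m,0,2)[0],key=cv2.contourArea);rc=cv2.minAreaRect(c);print(rc,m.sum(),ray("top",*rc[0],.040))
E
```

```text
clock: 13.0
ee_pos: [0.5245, -0.3245, 0.1606]
ee_rot: [-156.5, 88.2, 137.8]
wrist_force: [1.0, -0.7, -0.4]
opening: 0.0398
clk 13.0 tcp [ 0.5245 -0.3245  0.1606] F [ 0.96 -0.66 -0.39] open 0.0398
 axes x [-0.023  0.021 -1.   ] y [ 0.912  0.41  -0.012] z [ 0.41  -0.912 -0.028]
 shift mm [ 80.1 154.  -48.1]
 spin rad 0.0647 deg 3.7
((399.0000305175781, 159.50001525878906), (2.8460497856140137, 12.332881927490234), 71.56504821777344) 42 [ 0.64540018 -0.2166691   0.04      ]
```

```bash
python3 -m inch '3 10 -3 0 40; 8 18 -6 0 40; 8 18 -6 0 40; 8 18 -6 0 40; 8 18 -6 0 40; 8 18 -6 0.03 40; 8 18 -6 0.03 40; 8 18 -5 0 40; 8 16 -4 0 40; 0 0 0 0 40'; python3 - <<'E'
from h import *
goto([.6445,-.216,.06],yt)
E
```

```text
clock: 13.83
ee_pos: [0.655, -0.203, 0.0888]
ee_rot: [-158.9, 88.2, 131.4]
wrist_force: [0.0, 0.9, 0.0]
opening: 0.0399
clk 13.83 tcp [ 0.655  -0.203   0.0888] F [0.   0.91 0.02] open 0.0399
 axes x [-0.021  0.024 -1.   ] y [ 0.938  0.346 -0.011] z [ 0.346 -0.938 -0.029]
 shift mm [ 28.7 -14.    9.4]
 spin rad -0.0043 deg -0.2
```

```bash
python3 -m inch '0 -7 5 0 40; 0 -7 4 0 40; 0 0 0 0 40; 5 0 0 0 40; 5 0 0 0 40; 5 0 0 0 40; 5 0 0 0 40; 5 0 0 0 40; 0 0 0 0 40; 0 0 0 0 40'; python3 - <<'E'
from h import *
goto([.6445,-.216,.012],yt)
E
```

```text
clock: 14.67
ee_pos: [0.6401, -0.2207, 0.0617]
ee_rot: [-150.3, 88.2, 139.6]
wrist_force: [-0.2, 0.3, 0.0]
opening: 0.0402
clk 14.67 tcp [ 0.6401 -0.2207  0.0617] F [-0.23  0.31  0.01] open 0.0402
 axes x [-0.024  0.02  -1.   ] y [ 0.94   0.341 -0.015] z [ 0.34  -0.94  -0.027]
 shift mm [49.7  6.5 -1.6]
 spin rad -0.0102 deg -0.6
```

```bash
python3 -m inch '4 2 -1 0 40; 5 2 -1 0 40; 5 1 0 0 40; 5 0 0 0 40; 5 0 0 0 40; 5 0 0 0 40; 4 0 0 0 40; 2 0 0 0 40; 0 0 0 0 40; 0 0 0 0 40'; python3 - <<'E'
from h import *
goto([.6445,-.216,.013],yt)
for n in("top","side"):
    p,d=r.get_image(n);u,v=map(int,proj(n,[.6255,-.1685,.02]))
    cv2.imwrite(f"pics/l_{n}.png",cv2.resize(p[v-50:v+50,u-50:u+50],None,fx=5.8,fy=5.8,interpolation=cv2.INTER_CUBIC))
E
```

```text
clock: 15.5
ee_pos: [0.644, -0.2148, 0.0223]
ee_rot: [-151.2, 88.2, 138.8]
wrist_force: [0.7, 0.2, 0.3]
opening: 0.0397
clk 15.5 tcp [ 0.644  -0.2148  0.0223] F [0.67 0.16 0.26] open 0.0397
 axes x [-0.024  0.021 -0.999] y [ 0.94   0.342 -0.015] z [ 0.342 -0.939 -0.028]
 shift mm [9.2 0.2 1.6]
 spin rad -0.009 deg -0.5
```

View pics/l_side.png

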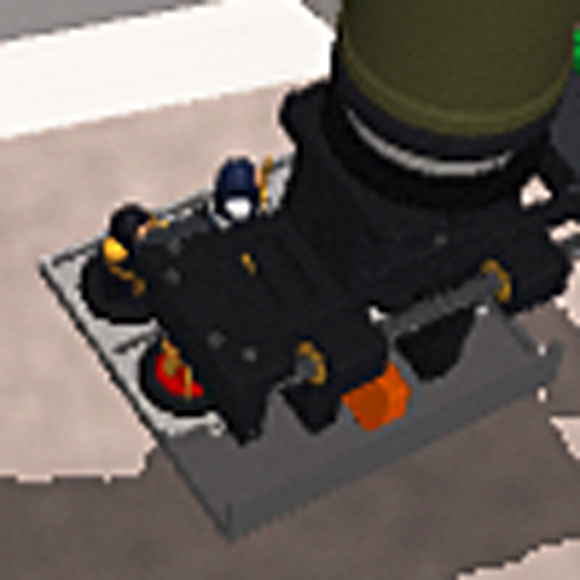

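View pics/l_top.png

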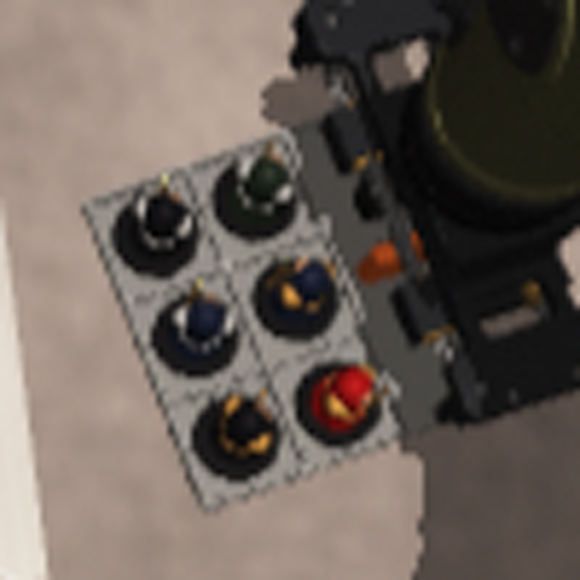

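```bash
python3 -m inch '2 0 0 0 40; 2 0 0 0 40; 2 0 0 0 40; 1.5 0 0 0 30; 0 0 0 0 20; 0 0 0 0 10; 0 0 0 0 6; 0 0 0 0 6; 0 0 0 0 6; 0 0 0 0 6' 20; python3 - <<'E'
from h import *
xc=np.array([-.1184,.9930]);yc=np.array([-.993,-.1184])
goto([.607,-.182,.014],yc)
E
```

```text
clock: 16.43
ee_pos: [0.6448, -0.2149, 0.0153]
ee_rot: [-154.1, 88.3, 135.9]
wrist_force: [-0.6, -0.2, -0.7]
opening: 0.0099
clk 16.43 tcp [ 0.6448 -0.2149  0.0153] F [-0.64 -0.19 -0.68] open 0.0099
 axes x [-0.021  0.02  -1.   ] y [ 0.94   0.342 -0.013] z [ 0.342 -0.939 -0.026]
 shift mm [  2.8 -24.3 -43.8]
 spin rad 0.2303 deg 13.2
```

```bash
python3 -m inch '0 -1 -2 0 6; 0.1 -3 -5 0 6; 0.1 -3 -5 0 6; 0.1 -3 -5 0 6; 0.1 -3 -5 0 6; 0.1 -3 -5 0 6; 0.1 -3 -5 0 6; 0.1 -2 -4 0 6; 0 0 0 0 6; 0 0 0 0 6'; python3 - <<'E'
from h import *
xc=np.array([-.1184,.9930]);yc=np.array([-.993,-.1184])
goto([.607,-.182,.015],yc)
E
```

```text
clock: 17.27
ee_pos: [0.6093, -0.1868, 0.0153]
ee_rot: [-153.1, 88.4, 136.8]
wrist_force: [1.6, -1.9, -4.3]
opening: 0.0098
clk 17.27 tcp [ 0.6093 -0.1868  0.0153] F [ 1.55 -1.87 -4.27] open 0.0098
 axes x [-0.02   0.019 -1.   ] y [ 0.94   0.34  -0.012] z [ 0.34  -0.94  -0.024]
 shift mm [ 0.4 -0.5 -5.3]
 spin rad 0.2282 deg 13.1
```

```bash
python3 -m inch '0 0 0 0.03 6; 0 0 0 0.03 6; 0 0 0 0.03 6; 0 0 0 0.03 6; 0 0 0 0.03 6; 0 0 0 0.03 6; 0 0 0 0.025 6; 0 0 0 0.02 6; 0 0 0 0 6; 0 0 0 0 6'; python3 - <<'E'
from h import *
xc=np.array([-.1184,.9930]);yc=np.array([-.993,-.1184])
goto([.607,-.182,.015],yc)
for n in("top","side"):
    p,d=r.get_image(n);np.save(f"m_{n}.npy",d);cv2.imwrite(f"pics/m_{n}.png",p)
im=cv2.imread("pics/m_top.png")
cv2.imwrite("pics/mz.png",cv2.resize(im[125:240,205:430],None,fx=3.5,fy=3.5,interpolation=cv2.INTER_CUBIC))
E
```

```text
clock: 18.1
ee_pos: [0.6059, -0.1852, 0.0153]
ee_rot: [-131.2, 88.1, 144.6]
wrist_force: [-1.1, 0.5, -1.0]
opening: 0.0099
clk 18.1 tcp [ 0.6059 -0.1852  0.0153] F [-1.08  0.55 -1.02] open 0.0099
 axes x [-0.028  0.02  -0.999] y [ 0.995  0.101 -0.025] z [ 0.101 -0.995 -0.022]
 shift mm [ 0.3  1.4 -3. ]
 spin rad -0.0176 deg -1.0
```

View pics/mz.png

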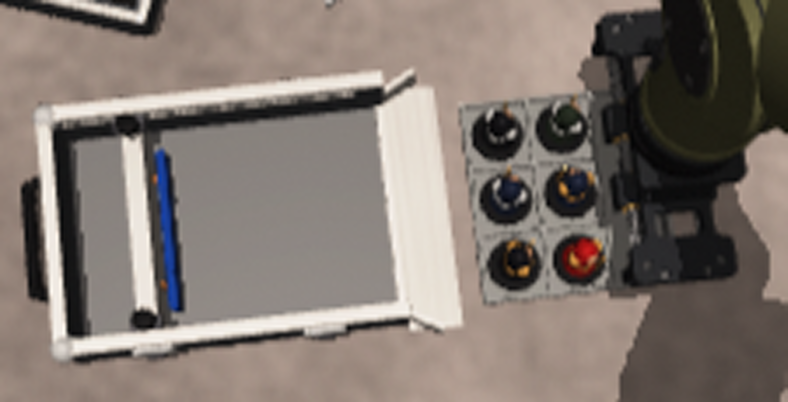

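View pics/m_side.png

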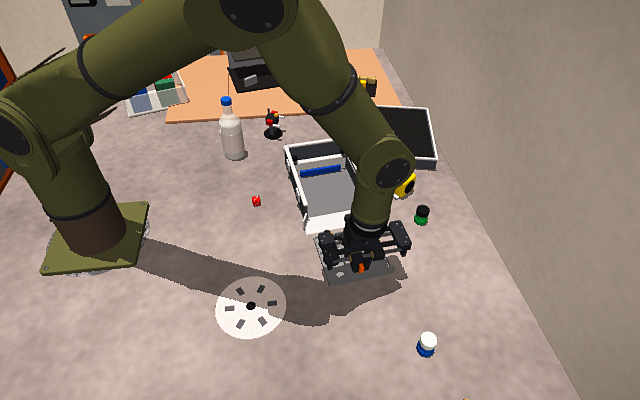

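```bash
python3 - <<'E'
from h import *
Z=lambda u,v,z:ray("top",(u+.5)/3.5-.5+205,(v+.5)/3.5-.5+125,z)
pts=dict(noseR=(460,104,.008),noseL=(487,303,.008),footR=(433,88,0),footL=(462,326,0),sR=(378,107,.008),sL=(400,303,.008),bR=(157,150,.028),bL=(181,310,.028),wR=(382,72,.063),wRb=(40,110,.063),wL=(408,318,.063),wLb=(62,356,.063))
xc=np.array([-.1184,.9930]);yc=np.array([-.993,-.1184]);o=np.array([.5732,.102])
for k,p in pts.items():
    w=Z(*p)[:2];print(k,w.round(4),"case",(1000*(w-o)@xc).round(1),(1000*(w-o)@yc).round(1))
E
```

```text
noseR [ 0.6672 -0.0572] case -169.2 -74.5
noseL [ 0.5152 -0.0765] case -170.4 78.7
footR [ 0.6821 -0.037 ] case -150.9 -91.7
footL [ 0.499  -0.0584] case -150.5 92.7
sR [0.6644 0.0049] case -107.2 -79.1
sL [ 0.5149 -0.0122] case -106.5 71.4
bR [0.6245 0.1668] case 58.3 -58.7
bL [0.5063 0.1457] case 51.3 61.3
wR [0.6741 0.002 ] case -111.2 -88.4
wRb [0.644  0.2442] case 132.8 -87.2
wL [ 0.4969 -0.017 ] case -109.1 89.9
wLb [0.4694 0.2209] case 130.3 89.0
```

```bash
python3 -m inch '0 1.5 0 -0.01 6; 0 0 0 0 6; 0 0 0 0 14; 0 0 0 0 24; 0 0 0 0 30; 0 0 0 0 30; -4 0 0 0 30; -7 0 0 0 30; -7 0 0 0 40; -7 0 0 0 50'; python3 -m inch '-7 0 0 0 60; -7 0 0 0 70; -6 0 0 0 88; 0 0 8 0 88; 0 0 10 0 88; 0 0 10 0 88; 0 0 10 0 88; 0 0 8 0 88; 0 0 0 0 88; 0 0 0 0 88'; python3 - <<'E'
from h import *
xc=np.array([-.1184,.9930]);yc=np.array([-.993,-.1184]);o=np.array([.5732,.102])
t=o-.341*xc;goto([*t,.015],yc)
for n in("top",):
    p,d=r.get_image(n);cv2.imwrite(f"pics/n_{n}.png",p);cv2.imwrite("pics/nz.png",cv2.resize(p[125:240,205:430],None,fx=3.5,fy=3.5,interpolation=cv2.INTER_CUBIC))
E
```

```text
clock: 19.03
ee_pos: [0.6106, -0.1855, 0.0419]
ee_rot: [-138.0, 88.2, 138.3]
wrist_force: [-0.6, 0.1, 0.1]
opening: 0.0411
clock: 19.87
ee_pos: [0.6175, -0.24, 0.0654]
ee_rot: [-138.8, 88.5, 137.3]
wrist_force: [-0.2, 1.1, 0.0]
opening: 0.088
clk 19.87 tcp [ 0.6175 -0.24    0.0654] F [-0.19  1.12  0.01] open 0.088
 axes x [-0.02   0.018 -1.   ] y [ 0.994  0.107 -0.018] z [ 0.106 -0.994 -0.02 ]
 shift mm [50.5 -2.7 -2.8]
 spin rad -0.0122 deg -0.7
```

View pics/nz.png

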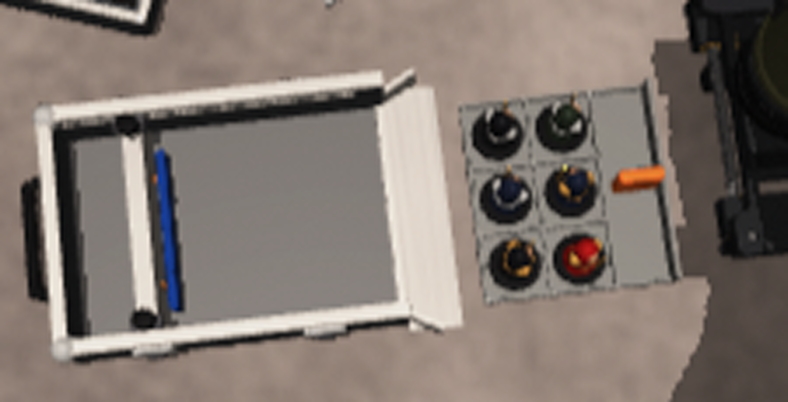

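```bash
python3 -m inch '3 -1 0 -0.01 88; 6 -1 0 0 88; 6 -1 0 0 88; 6 0 0 0 88; 6 0 0 0 88; 6 0 0 0 88; 6 0 0 0 88; 5 0 0 0 88; 4 0 0 0 88; 0 0 0 0 88'; python3 - <<'E'
from h import *
Z=lambda u,v,z:ray("top",(u+.5)/3.5-.5+205,(v+.5)/3.5-.5+125,z)
xc=np.array([-.1184,.9930]);yc=np.array([-.993,-.1184]);o=np.array([.5732,.102])
for p in((652,82,.024),(678,278,.024),(460,104,.008),(487,303,.008)):
    w=Z(*p)[:2];print("case",(1000*(w-o)@xc).round(1),(1000*(w-o)@yc).round(1))
s=r.get_state();w=s["ee_pos"][:2];print("tcp case",(1000*(w-o)@xc).round(1),(1000*(w-o)@yc).round(1))
t=o-.331*xc;goto([*t,.015],yc)
E
```

```text
clock: 20.75
ee_pos: [0.6119, -0.2355, 0.0106]
ee_rot: [-138.7, 88.2, 138.3]
wrist_force: [0.6, -0.4, 0.4]
opening: 0.0881
case -312.8 -71.0
case -310.0 78.3
case -169.2 -74.5
case -170.4 78.7
tcp case -339.7 1.5
clk 20.75 tcp [ 0.6119 -0.2355  0.0106] F [ 0.6  -0.36  0.4 ] open 0.0881
 axes x [-0.023  0.021 -1.   ] y [ 0.992  0.122 -0.021] z [ 0.122 -0.992 -0.024]
 shift mm [-4.2  1.4 -8.8]
 spin rad 0.0035 deg 0.2
```

```bash
python3 -m inch '-2 0.5 -2 0 88; -1 0.5 -4 0 88; 0 0 -4 0 88; 0 0 -4 0 88; 0.1 0 -4 0 88; 0.1 0 -4 0 88; 0.1 0 -4 0 88; 0.1 0 -4 0 88; 0.1 0 -4 0 88; 0.1 0 -4 0 88'; cat > st.py <<'E'
from h import *
import sys
xc=np.array([-.1184,.9930]);yc=np.array([-.993,-.1184]);o=np.array([.5732,.102])
s=r.get_state();w=s["ee_pos"][:2]-o;F=s["wrist_force"];R=tool(s)
print("tcp case x %.1f y %.1f z %.1f"%(1000*w@xc,1000*w@yc,1000*s["ee_pos"][2]),"Fx %.1f Fy %.1f Fz %.1f"%(F[:2]@xc,F[:2]@yc,F[2]),"yaw err deg %.2f"%np.degrees(np.arctan2(-R[:2,1]@xc,-R[:2,1]@yc)),"clk",round(s["clock"],2),"Tz",s["ft_torque"].round(2), "shift per +x:",(R.T@np.array([*xc,0])).round(3))
if len(sys.argv)>1:
    p,d=r.get_image("top");cv2.imwrite(f"pics/{sys.argv[1]}.png",cv2.resize(p[125:240,205:430],None,fx=3.5,fy=3.5,interpolation=cv2.INTER_CUBIC))
    p,d=r.get_image("side");cv2.imwrite(f"pics/{sys.argv[1]}s.png",cv2.resize(p[110:310,250:450],None,fx=3,fy=3,interpolation=cv2.INTER_CUBIC))
E
python3 st.py p1
```

```text
clock: 21.58
ee_pos: [0.6088, -0.1996, 0.0152]
ee_rot: [-129.7, 88.6, 147.1]
wrist_force: [0.7, -3.5, -1.5]
opening: 0.0882
tcp case x -303.7 y 0.4 z 15.2 Fx -3.5 Fy -0.3 Fz -1.5 yaw err deg -0.04 clk 21.58 Tz [-0.79 -0.19  0.1 ] shift per +x: [ 0.016  0.001 -1.   ]
```

View pics/p1.png

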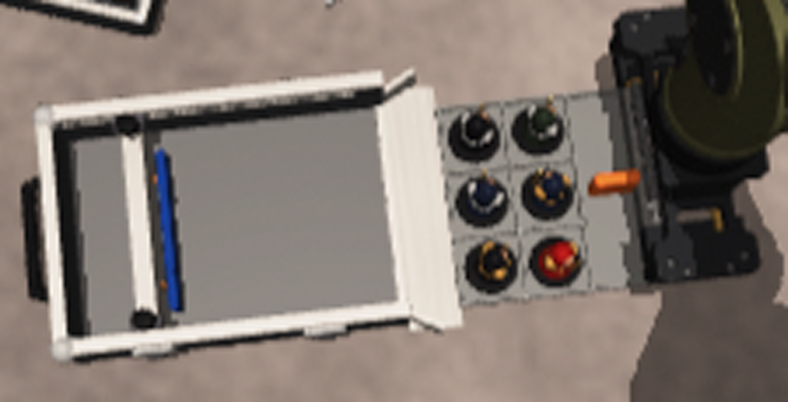

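```bash
python3 -m inch '0 0 -4 0 88; 0.1 0 -4 0 88; 0.1 0 -4 0 88; 0.1 0 -4 0 88; 0.1 0 -4 0 88; 0.1 0 -4 0 88; 0.1 0 -4 0 88; 0.1 0 -4 0 88; 0.1 0 -4 0 88; 0.1 0 -4 0 88'; python3 st.py p2
```

```text
clock: 22.52
ee_pos: [0.6036, -0.1591, 0.0152]
ee_rot: [-122.3, 88.7, 154.4]
wrist_force: [1.5, -2.7, -0.7]
opening: 0.0878
tcp case x -262.9 y 0.8 z 15.2 Fx -2.8 Fy -1.1 Fz -0.7 yaw err deg 0.08 clk 22.52 Tz [-0.8  -0.19  0.04] shift per +x: [ 0.012 -0.001 -1.   ]
```

View pics/p2.png

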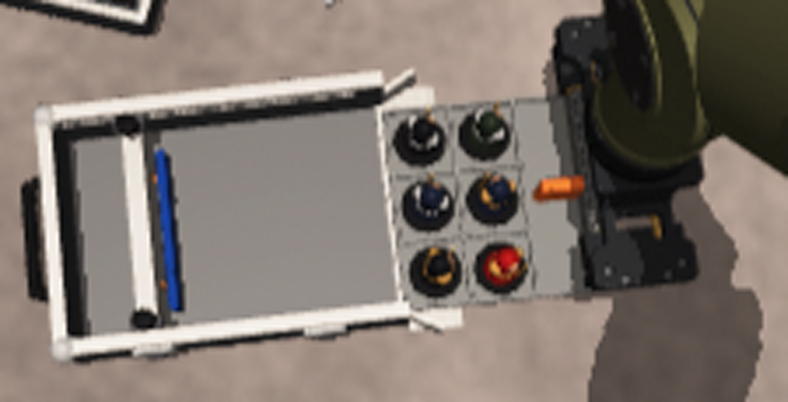

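View pics/p2s.png

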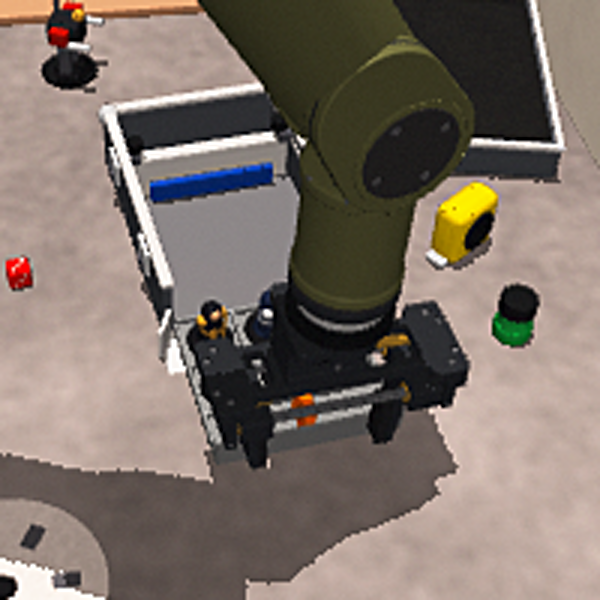

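```bash
python3 -m inch '0 0 -3 0 88; 0 0 -4 0 88; 0.1 0 -4 0 88; 0 0 -4 0 88; 0.1 0 -4 0 88; 0 0 -4 0 88; 0.1 0 -4 0 88; 0 0 -4 0 88; 0.1 0 -4 0 88; 0 0 -4 0 88'; python3 st.py p3
```

```text
clock: 23.45
ee_pos: [0.5982, -0.1164, 0.0152]
ee_rot: [-122.7, 88.6, 154.0]
wrist_force: [0.0, -3.7, -1.1]
opening: 0.088
tcp case x -219.9 y 1.0 z 15.2 Fx -3.7 Fy 0.4 Fz -1.1 yaw err deg 0.10 clk 23.45 Tz [-0.77 -0.23  0.01] shift per +x: [ 0.013 -0.002 -1.   ]
```

View pics/p3.png

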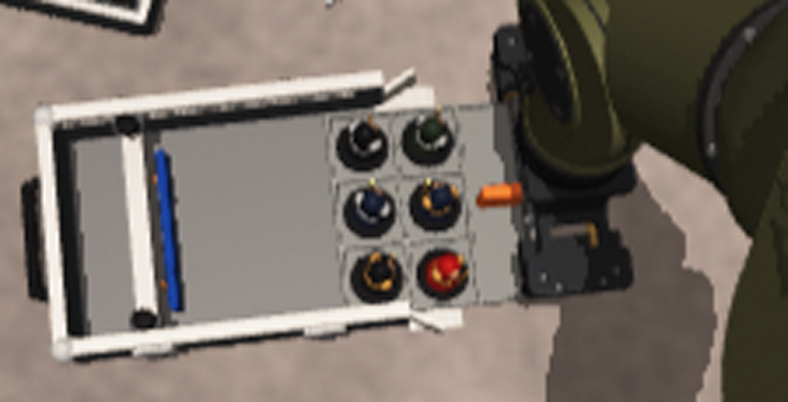

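```bash
python3 -m inch '0 0 -3 0 88; 0 0 -4 0 88; 0.1 0 -4 0 88; 0 0 -4 0 88; 0.1 0 -4 0 88; 0 0 -4 0 88; 0.1 0 -4 0 88; 0 0 -4 0 88; 0.1 0 -4 0 88; 0 0 -4 0 88'; python3 st.py p4
```

```text
clock: 24.38
ee_pos: [0.5936, -0.0786, 0.0163]
ee_rot: [-108.4, 88.8, 168.1]
wrist_force: [-0.2, -6.8, 3.4]
opening: 0.0876
tcp case x -181.7 y 1.1 z 16.3 Fx -6.7 Fy 1.0 Fz 3.4 yaw err deg 0.26 clk 24.38 Tz [-1.31 -0.17  0.06] shift per +x: [ 0.007 -0.004 -1.   ]
```

View pics/p4.png

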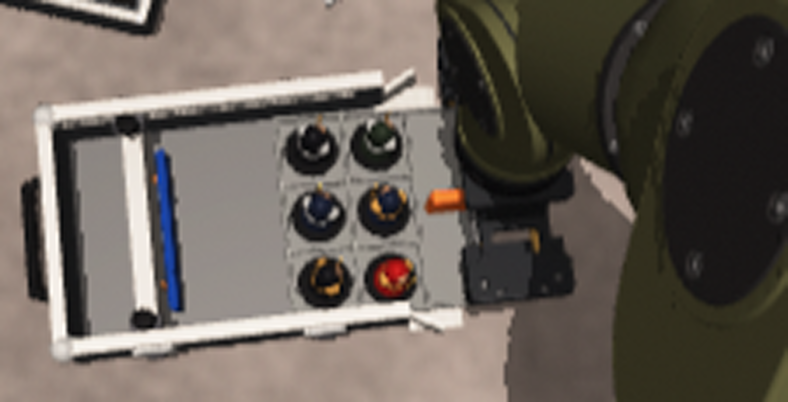

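View pics/p4s.png

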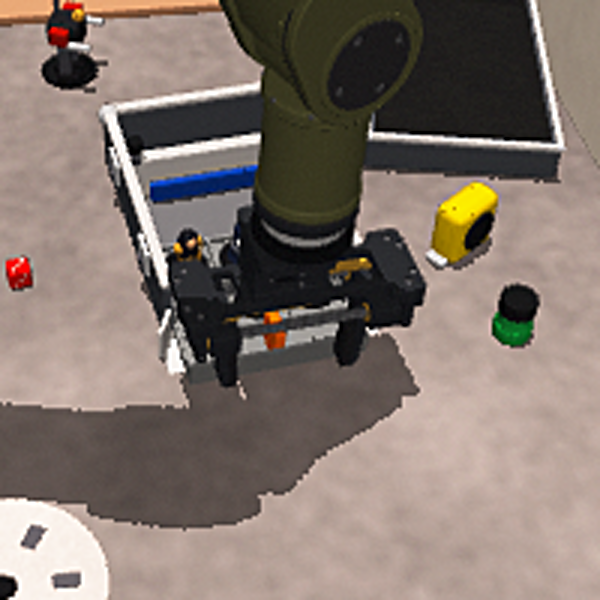

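```bash
python3 -m inch '0 0 -4 0 88; 0 0 -4 0 88; 0 0 -4 0 88; 0 0 -4 0 88; 0 0 -4 0 88; 0 0 -4 0 88; 0 0 -4 0 88; 0 0 -4 0 88; 0 0 -4 0 88; 0 0 -3 0 88'; python3 st.py p5
```

```text
clock: 25.32
ee_pos: [0.5883, -0.0352, 0.0168]
ee_rot: [-111.0, 88.7, 165.5]
wrist_force: [0.8, -2.7, -1.4]
opening: 0.0879
tcp case x -138.0 y 1.2 z 16.8 Fx -2.8 Fy -0.5 Fz -1.4 yaw err deg 0.24 clk 25.32 Tz [-0.56 -0.26  0.01] shift per +x: [ 0.008 -0.004 -1.   ]
```

View pics/p5.png

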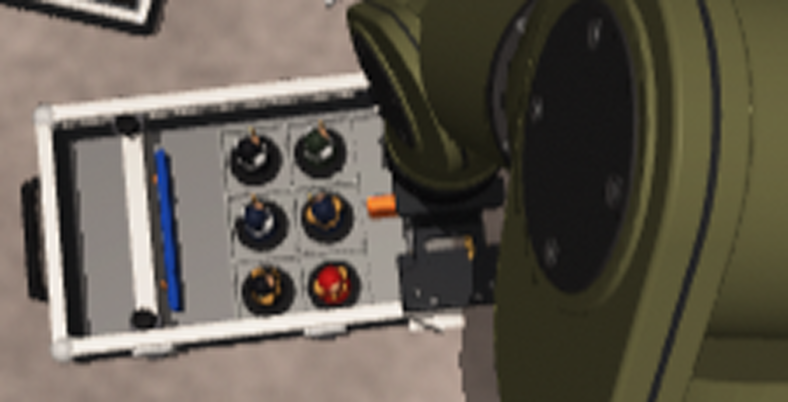

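View pics/p5s.png

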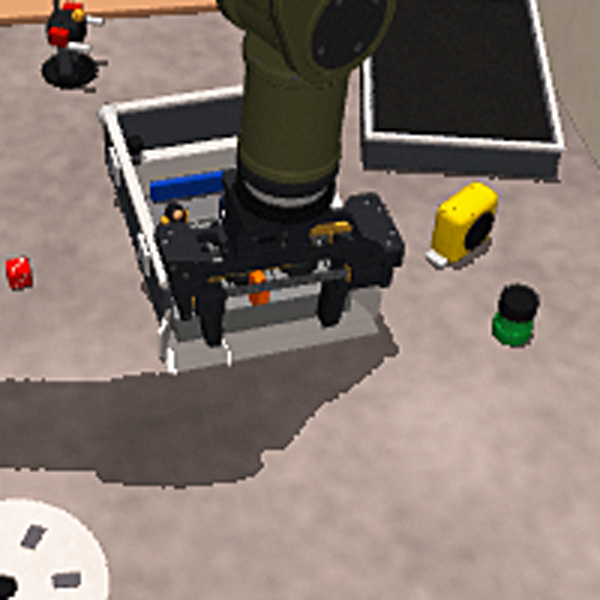

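```bash
python3 -m inch '0 0 -2 0 88; 0 0 -2.5 0 88; 0 0 -2.5 0 88; 0 0 -2.5 0 88; 0 0 -2.5 0 88; 0 0 -2.5 0 88; 0 0 -2 0 88; 0 0 -2 0 88; 0 0 -2 0 88; 0 0 -2 0 88'; python3 st.py p6
```

```text
clock: 26.25
ee_pos: [0.5854, -0.0124, 0.017]
ee_rot: [-106.7, 88.7, 169.8]
wrist_force: [0.9, -2.4, -1.2]
opening: 0.0881
tcp case x -115.0 y 1.4 z 17.0 Fx -2.5 Fy -0.6 Fz -1.2 yaw err deg 0.33 clk 26.25 Tz [-0.62 -0.25  0.03] shift per +x: [ 0.006 -0.006 -1.   ]
```

View pics/p6.png

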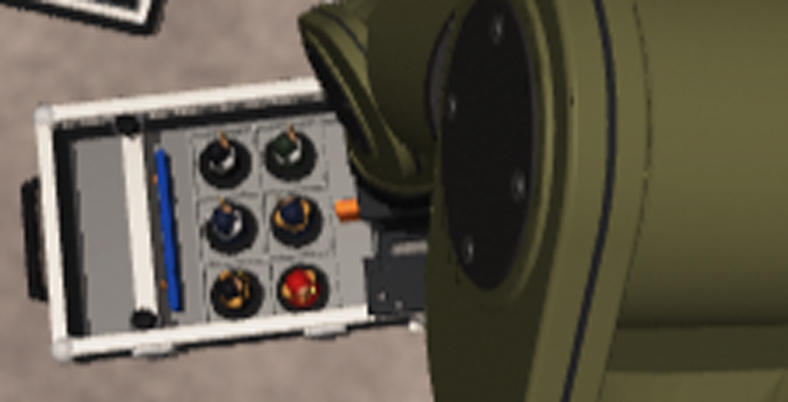

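View pics/p6s.png

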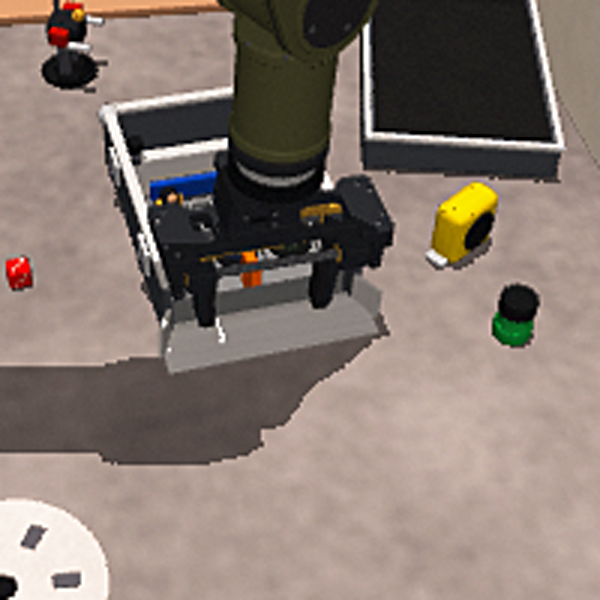

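```bash
python3 -m inch '0 0 -1 0 88; 0 0 -1 0 88; 0 0 -1 0 88; 0 0 -1 0 88; 0 0 -1 0 88; 0 0 -1 0 88; 0 0 0 0 88; 0 0 0 0 88; 0 0 0 0 88; 0 0 0 0 88'; python3 st.py p7
```

```text
clock: 27.18
ee_pos: [0.5845, -0.0062, 0.0171]
ee_rot: [-105.4, 88.7, 171.1]
wrist_force: [0.3, -3.3, -0.6]
opening: 0.0878
tcp case x -108.8 y 1.5 z 17.1 Fx -3.3 Fy 0.1 Fz -0.6 yaw err deg 0.34 clk 27.18 Tz [-0.58 -0.22  0.04] shift per +x: [ 0.006 -0.006 -1.   ]
```

View pics/p7.png

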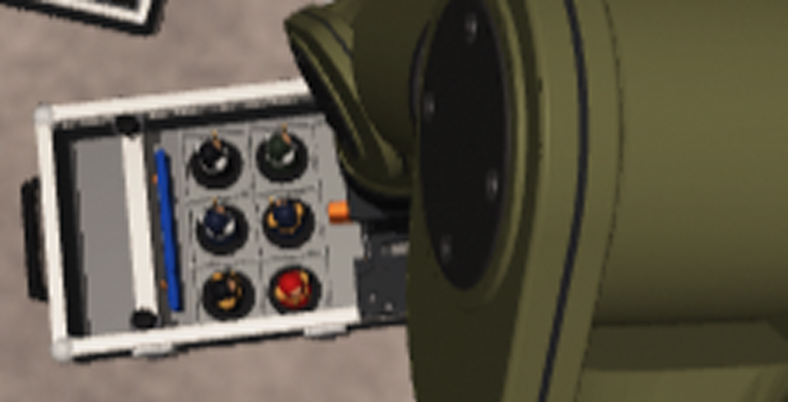

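View pics/p7s.png

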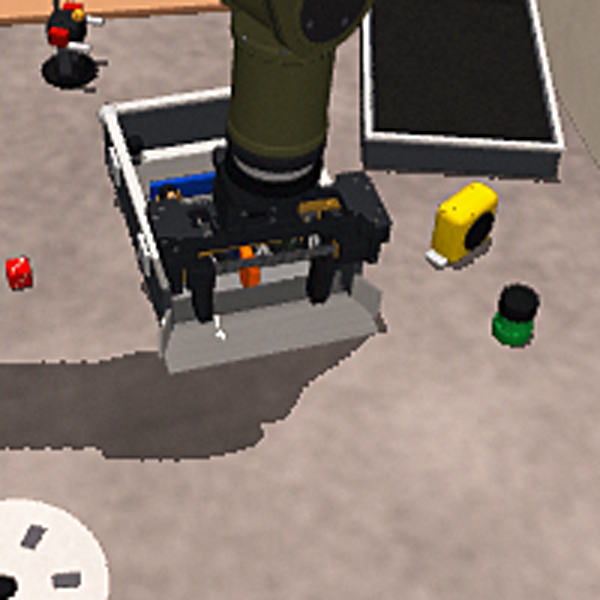

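```bash
python3 -m inch '0 0 -0.7 0 88; 0 0 -0.7 0 88; 0 0 -0.7 0 88; 0 0 -0.7 0 88; 0 0 -0.7 0 88; 0 0 -0.7 0 88; 0 0 0 0 88; 0 0 0 0 88; 0 0 0 0 88; 0 0 0 0 88'; python3 st.py p8
```

```text
clock: 28.12
ee_pos: [0.584, -0.0018, 0.0171]
ee_rot: [-104.5, 88.7, 172.0]
wrist_force: [0.8, -2.6, -1.1]
opening: 0.0879
tcp case x -104.4 y 1.6 z 17.1 Fx -2.7 Fy -0.5 Fz -1.1 yaw err deg 0.36 clk 28.12 Tz [-0.6  -0.25  0.04] shift per +x: [ 0.006 -0.006 -1.   ]
```

View pics/p8.png

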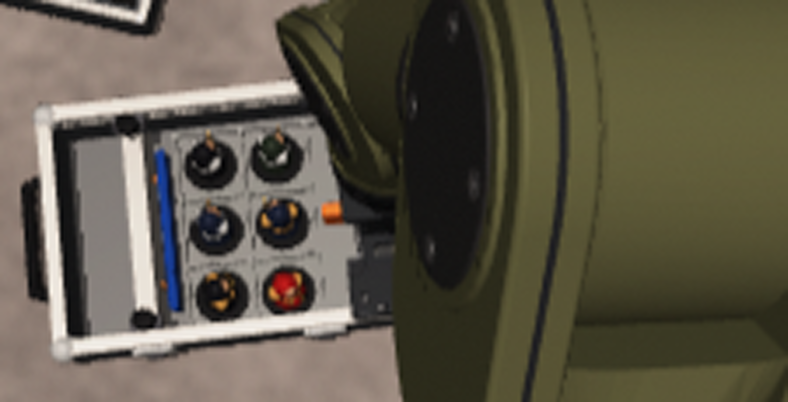

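```bash
python3 -m inch '0 0 -0.5 0 88; 0 0 -0.5 0 88; 0 0 -0.5 0 88; 0 0 -0.5 0 88; 0 0 -0.5 0 88; 0 0 0 0 88; 0 0 0 0 88; 0 0 0 0 88; 0 0 0 0 88; 0 0 0 0 88'; python3 st.py p9
```

```text
clock: 29.05
ee_pos: [0.5837, 0.0008, 0.0171]
ee_rot: [-104.3, 88.7, 172.1]
wrist_force: [0.3, -3.1, -1.6]
opening: 0.0884
tcp case x -101.7 y 1.6 z 17.1 Fx -3.1 Fy 0.1 Fz -1.6 yaw err deg 0.37 clk 29.05 Tz [-0.59 -0.28 -0.  ] shift per +x: [ 0.006 -0.006 -1.   ]
```

View pics/p9.png

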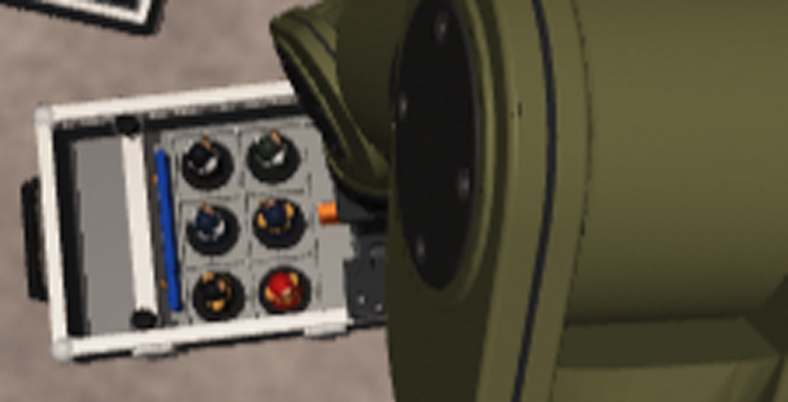

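```bash
python3 -m inch '0 0 -0.4 0 88; 0 0 -0.4 0 88; 0 0 -0.4 0 88; 0 0 -0.4 0 88; 0 0 0 0 88; 0 0 0 0 88; 0 0 0 0 88; 0 0 0 0 88; 0 0 0 0 88; 0 0 0 0 88'; python3 st.py
```

```text
clock: 29.98
ee_pos: [0.5836, 0.0014, 0.0171]
ee_rot: [-100.5, 88.7, 176.0]
wrist_force: [1.0, -3.1, -1.7]
opening: 0.0878
tcp case x -101.1 y 1.5 z 17.1 Fx -3.2 Fy -0.7 Fz -1.7 yaw err deg 0.38 clk 29.98 Tz [-0.71 -0.31  0.08] shift per +x: [ 0.004 -0.007 -1.   ]
```

```bash
python3 -m inch '0 0 -0.5 0 88; 0 0 -0.5 0 88; 0 0 -0.5 0 88; 0 0 -0.5 0 88; 0 0 0 0 88; 0 0 0 0 88; 0 0 0 0 88; 0 0 0 0 88; 0 0 0 0 88; 0 0 0 0 88'; python3 st.py q1
```

```text
clock: 30.82
ee_pos: [0.5836, 0.0015, 0.0171]
ee_rot: [-92.9, 88.8, -176.5]
wrist_force: [0.9, -3.7, -1.6]
opening: 0.0882
tcp case x -101.1 y 1.6 z 17.1 Fx -3.8 Fy -0.5 Fz -1.6 yaw err deg 0.40 clk 30.82 Tz [-0.91 -0.39  0.12] shift per +x: [ 0.001 -0.007 -1.   ]
```

View pics/q1.png

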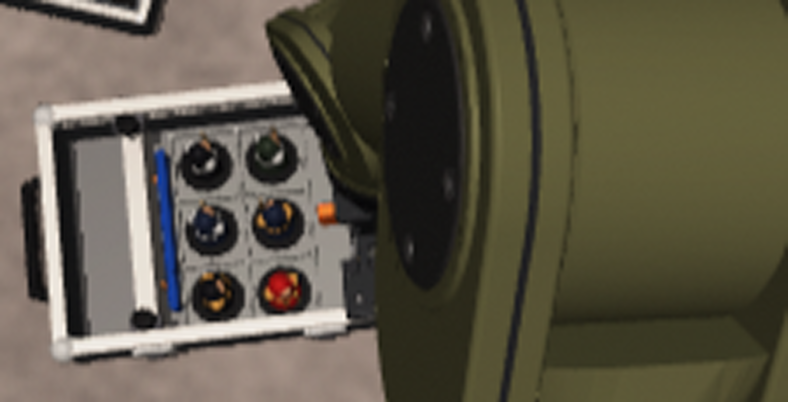

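```bash
python3 -m inch '0 0 0 0 88; 0 0 0 0 88; 0 0 0 0 88; 0 0 0 0 88; 0 0 0 0 88; 0 0 0 0 88; 0 0 0 0 88; 0 0 0 0 88; 0 0 -0.7 0 88; 0 0 -0.7 0 88'; python3 st.py q2
```

```text
clock: 31.75
ee_pos: [0.5836, 0.0018, 0.0171]
ee_rot: [-89.1, 88.8, -172.7]
wrist_force: [0.4, -6.6, -1.4]
opening: 0.0881
tcp case x -100.7 y 1.6 z 17.1 Fx -6.6 Fy 0.4 Fz -1.4 yaw err deg 0.42 clk 31.75 Tz [-1.23 -0.42  0.22] shift per +x: [-0.    -0.007 -1.   ]
```

View pics/q2s.png

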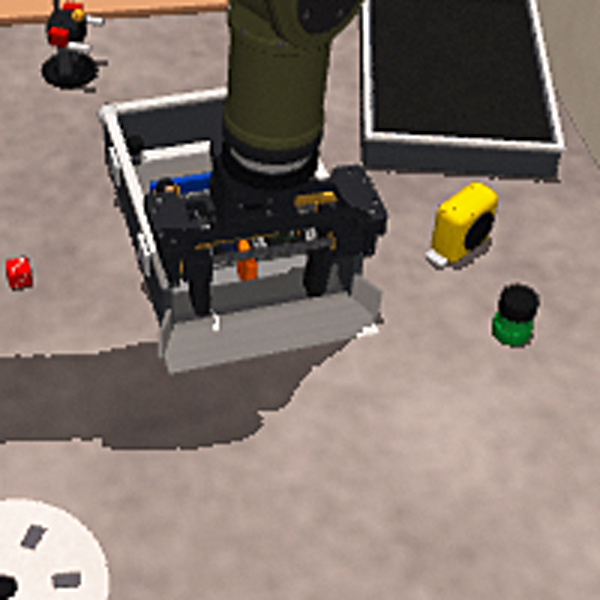

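```bash
python3 -m inch '0 0 1 0 88; 0 0 1 0 88; 0 0 2 0 88; 0 0 4 0 88; 0 0 6 0 88; 0 0 8 0 88; 0 0 10 0 88; 0 0 10 0 88; 0 0 10 0 88; 0 0 10 0 88'; python3 -m inch '-5 0 15 0 88; -10 0 20 0 88; -10 0 20 0 88; -10 0 20 0 88; -10 0 20 0 88; -10 0 20 0 88; -10 0 20 0 88; -10 0 20 0 88; 0 0 10 0 88; 0 0 0 0 88'; python3 st.py q3; python3 -c "
from h import *
for n in('top','side'):
    p,d=r.get_image(n);cv2.imwrite(f'pics/q4_{n}.png',p)
    if n=='side': cv2.imwrite('pics/q4z.png',cv2.resize(p[130:250,275:395],None,fx=5,fy=5,interpolation=cv2.INTER_CUBIC))
"
```

```text
clock: 32.68
ee_pos: [0.5911, -0.0544, 0.0172]
ee_rot: [-123.0, 88.7, 153.8]
wrist_force: [0.4, 0.1, -0.1]
opening: 0.088
clock: 33.52
ee_pos: [0.6085, -0.2433, 0.0918]
ee_rot: [-108.4, 88.6, 167.7]
wrist_force: [-0.3, -0.5, -0.1]
opening: 0.0883
tcp case x -347.0 y 5.8 z 91.8 Fx -0.4 Fy 0.4 Fz -0.1 yaw err deg 0.74 clk 33.52 Tz [-0.07 -0.1   0.01] shift per +x: [ 0.008 -0.013 -1.   ]
```

View pics/q3.png

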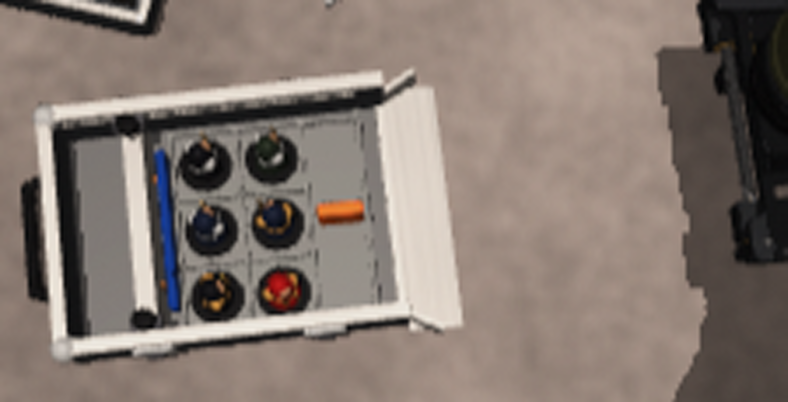

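View pics/q4z.png

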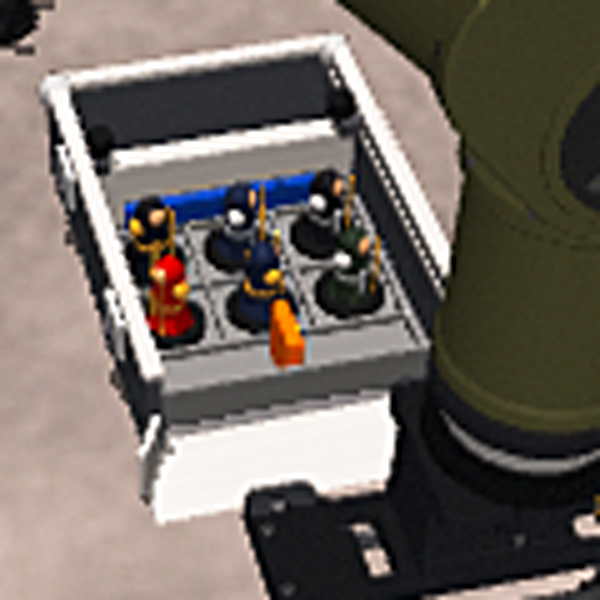

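```bash
python3 - <<'E'
from h import *
xc=np.array([-.1184,.9930]);yc=np.array([-.993,-.1184]);o=np.array([.5732,.102])
C=lambda w:((w[:2]-o)@xc*1000,(w[:2]-o)@yc*1000)
for n in("top","side"):
    p,d=r.get_image(n);P=cloud(n,d);X=(P[...,:2]-o)@xc*1000;Y=(P[...,:2]-o)@yc*1000;z=P[...,2]*1000
    k=(np.abs(Y)<65)&(np.abs(Y)>12)&(X>-84)&(X<-50)&(z<20)
    A=np.c_[X[k],Y[k],np.ones(k.sum())];s=np.linalg.lstsq(A,z[k],rcond=None)[0];print(n,"deck",k.sum(),"z med",np.median(z[k]),"slopes",s)
    k=(np.abs(Y)<70)&(X>-100)&(X<-80)&(z>20)&(z<35);print("rearwall top x",np.percentile(X[k],[5,50,95]) if k.any() else None, np.median(z[k]) if k.any() else None)
    hsv=cv2.cvtColor(p,cv2.COLOR_BGR2HSV);H,S,V=cv2.split(hsv)
    k=(H>105)&(H<125)&(S>150)&(V>50)&(X>30)&(X<80)&(abs(Y)<58)
    print("buffer X",np.percentile(X[k],[5,25,50,75,95]).round(1),"z",np.percentile(z[k],[5,50,95]).round(1))
    cv2.imwrite(f"pics/r_{n}.png",cv2.resize(p[155:225,240:300] if n=="top" else p[160:230,290:370],None,fx=8,fy=8,interpolation=cv2.INTER_CUBIC))
E
```

```text
top deck 522 z med 7.0844466179396655 slopes [-3.54458675e-03 -6.87495331e-04  6.94025251e+00]
rearwall top x [-91.33265539 -89.40271269 -87.36583223] 28.368838669609374
buffer X [53.5 54.5 56.5 58.5 59.8] z [24.2 26.9 29.5]
side deck 168 z med 5.171349661042878 slopes [-1.78145709e-02 -2.84515602e-03  4.27703913e+00]
rearwall top x [-91.82271959 -89.30951003 -85.40731064] 25.20716517512284
buffer X [52.2 53.5 54.8 56.5 58.7] z [10.2 21.  27.2]
```

View pics/r_top.png

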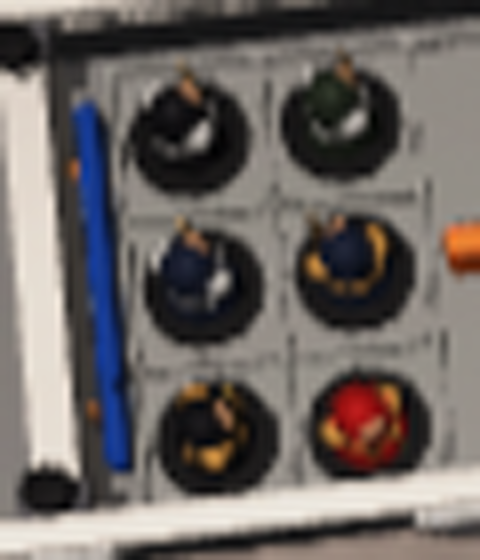

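View pics/r_side.png

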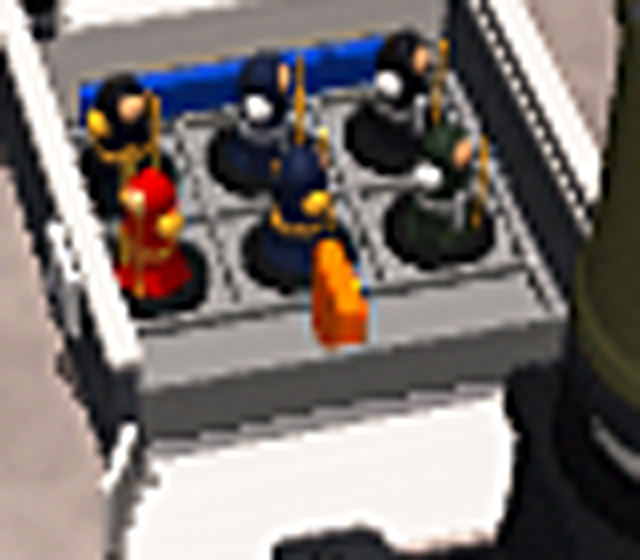

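The tray is flat behind the sill: deck at about 6 mm, rear-wall top near case x = −89, all six figures upright. The nose is at the buffer to within the camera error. I'll press once more with force readings to confirm that the stop was the buffer and not a wall.

```bash
python3 -m inch '5 -2 -10 -0.005 88; 10 -2 -20 -0.005 88; 10 0 -20 0 88; 10 0 -20 0 88; 10 0 -20 0 88; 10 0 -20 0 88; 10 0 -20 0 88; 8 0 -20 0 88; 0 0 -15 0 88; 0 0 0 0 88'; python3 st.py
```

```text
clock: 34.65
ee_pos: [0.5801, -0.0519, 0.0158]
ee_rot: [-127.3, 88.1, 150.7]
wrist_force: [-0.3, -0.2, -0.0]
opening: 0.088
tcp case x -153.6 y 11.4 z 15.8 Fx -0.2 Fy 0.3 Fz -0.0 yaw err deg -1.27 clk 34.65 Tz [-0.02 -0.13 -0.01] shift per +x: [ 0.019  0.022 -1.   ]
```

```bash
python3 -m inch '0 3 -2 -0.01 88; 0 3 -4 -0.01 88; 0 3 -4 0 88; 0 1 -5 0 88; 0 0 -5 0 88; 0 0 -5 0 88; 0 0 -5 0 88; 0 0 -4 0 88; 0 0 -3 0 88; 0 0 0 0 88'; python3 st.py
```

```text
clock: 35.48
ee_pos: [0.5855, -0.0131, 0.0169]
ee_rot: [-126.5, 88.3, 152.7]
wrist_force: [-0.0, -0.0, -1.0]
opening: 0.0882
tcp case x -115.7 y 1.4 z 16.9 Fx -0.0 Fy 0.0 Fz -1.0 yaw err deg -2.43 clk 35.48 Tz [-0.04 -0.07 -0.01] shift per +x: [ 0.017  0.042 -0.999]
```

```bash
python3 -m inch '0 0 0 0.02 88; 0 0 0 0.02 88; 0 0 -2 0 88; 0 0 -2 0 88; 0 0 -2 0 88; 0 0 -2 0 88; 0 0 0 0 88; 0 0 0 0 88; 0 0 0 0 88; 0 0 0 0 88'; python3 st.py
```

```text
clock: 36.32
ee_pos: [0.5844, -0.0052, 0.017]
ee_rot: [-121.9, 88.3, 154.7]
wrist_force: [-0.1, -0.4, 0.3]
opening: 0.0879
tcp case x -107.8 y 1.6 z 17.0 Fx -0.4 Fy 0.1 Fz 0.3 yaw err deg 0.17 clk 36.32 Tz [-0.02 -0.16  0.01] shift per +x: [ 0.016 -0.003 -1.   ]
```

```bash
python3 -m inch '0 0 -1.5 0 88; 0 0 -1.5 0 88; 0 0 -1 0 88; 0 0 0 0 88; 0 0 0 0 88; 0 0 0 0 88; 0 0 0 0 88; 0 0 0 0 88; 0 0 -0.7 0 88; 0 0 -0.7 0 88'; python3 st.py;  python3 -m inch '0 0 -0.4 0 88; 0 0 -0.4 0 88; 0 0 0 0 88; 0 0 0 0 88; 0 0 0 0 88; 0 0 0 0 88; 0 0 0 0 88; 0 0 0 0 88; 0 0 -0.5 0 88; 0 0 -0.5 0 88'; python3 st.py
```

```text
clock: 37.15
ee_pos: [0.5837, 0.0001, 0.017]
ee_rot: [-121.3, 88.3, 155.2]
wrist_force: [0.6, 0.2, 0.2]
opening: 0.088
tcp case x -102.5 y 1.6 z 17.0 Fx 0.1 Fy -0.6 Fz 0.2 yaw err deg 0.22 clk 37.15 Tz [-0.02 -0.15  0.01] shift per +x: [ 0.016 -0.004 -1.   ]
clock: 37.98
ee_pos: [0.5835, 0.0017, 0.0171]
ee_rot: [-120.4, 88.3, 156.2]
wrist_force: [0.6, -0.7, 0.1]
opening: 0.088
tcp case x -100.9 y 1.6 z 17.1 Fx -0.8 Fy -0.5 Fz 0.1 yaw err deg 0.24 clk 37.98 Tz [-0.29 -0.17 -0.05] shift per +x: [ 0.015 -0.004 -1.   ]
```

```bash
for i in 1; do python3 -m inch '0 0 -0.5 0 88; 0 0 0 0 88; 0 0 0 0 88; 0 0 0 0 88; 0 0 0 0 88; 0 0 0 0 88; 0 0 0 0 88; 0 0 0 0 88; 0 0 -0.6 0 88; 0 0 -0.6 0 88'; python3 st.py; done
```

```text
clock: 38.82
ee_pos: [0.5835, 0.0018, 0.0171]
ee_rot: [-116.5, 88.3, 160.0]
wrist_force: [0.7, -2.4, -0.8]
opening: 0.0879
tcp case x -100.8 y 1.6 z 17.1 Fx -2.4 Fy -0.4 Fz -0.8 yaw err deg 0.33 clk 38.82 Tz [-0.46 -0.17 -0.03] shift per +x: [ 0.013 -0.006 -1.   ]
```

```bash
python3 -m inch '0 0 0 0 88; 0 0 0 0 88; 0 0 0 0 88; 0 0 0 0 88; 0 0 0 0 88; 0 0 0 0 88; 0 0 -0.6 0 88; 0 0 -0.7 0 88; 0 0 -0.8 0 88; 0 0 -0.8 0 88'; python3 st.py;
```

```text
clock: 39.65
ee_pos: [0.5835, 0.0018, 0.0171]
ee_rot: [-108.4, 88.4, 168.0]
wrist_force: [0.8, -2.8, -1.2]
opening: 0.0878
tcp case x -100.8 y 1.7 z 17.1 Fx -2.8 Fy -0.4 Fz -1.2 yaw err deg 0.38 clk 39.65 Tz [-0.77 -0.32  0.16] shift per +x: [ 0.009 -0.007 -1.   ]
```

```bash
python3 -m inch '0 0 -0.8 0 88; 0 0 -0.8 0 88; 0 0 -0.8 0 88; 0 0 0 0 88; 0 0 0 0 88; 0 0 0 0 88; 0 0 0 0 88; 0 0 0 0 88; 0 0 0 0 88; 0 0 0 0 88'; python3 st.py;
```

```text
clock: 40.48
ee_pos: [0.5835, 0.0018, 0.0171]
ee_rot: [-100.6, 88.5, 175.8]
wrist_force: [0.8, -3.6, -1.0]
opening: 0.0884
tcp case x -100.8 y 1.7 z 17.1 Fx -3.6 Fy -0.4 Fz -1.0 yaw err deg 0.40 clk 40.48 Tz [-0.84 -0.34  0.22] shift per +x: [ 0.005 -0.007 -1.   ]
```

```bash
python3 -m inch '0 0 0 0 88; 0 0 0 0 88; 0 0 0 0 88; 0 0 0 0 88; 0 0 0 0 88; 0 0 0 0 88; 0 0 0 0 88; 0 0 -1.1 0 88; 0 0 -1.1 0 88; 0 0 -1.1 0 88'; python3 st.py; python3 -m inch '0 0 -1.1 0 88; 0 0 0 0 88; 0 0 0 0 88; 0 0 0 0 88; 0 0 0 0 88; 0 0 0 0 88; 0 0 0 0 88; 0 0 0 0 88; 0 0 0 0 88; 0 0 0 0 88'; python3 st.py
```

```text
clock: 41.32
ee_pos: [0.5834, 0.0019, 0.0172]
ee_rot: [-91.3, 88.5, -175.0]
wrist_force: [1.0, -5.7, -0.2]
opening: 0.0881
tcp case x -100.6 y 1.7 z 17.2 Fx -5.7 Fy -0.3 Fz -0.2 yaw err deg 0.46 clk 41.32 Tz [-1.22 -0.4   0.34] shift per +x: [ 0.001 -0.008 -1.   ]
clock: 42.15
ee_pos: [0.5834, 0.0019, 0.0172]
ee_rot: [-87.3, 88.5, -170.9]
wrist_force: [1.3, -3.4, 0.4]
opening: 0.088
tcp case x -100.7 y 1.7 z 17.2 Fx -3.5 Fy -0.9 Fz 0.4 yaw err deg 0.44 clk 42.15 Tz [-0.89 -0.29  0.23] shift per +x: [-0.001 -0.008 -1.   ]
```

```bash
python3 - <<'E'
from h import *
xc=np.array([-.1184,.9930]);yc=np.array([-.993,-.1184]);o=np.array([.5732,.102])
p,d=r.get_image("top");a=cv2.resize(p[160:222,242:282],None,fx=12,fy=9.6,interpolation=cv2.INTER_CUBIC)
a=cv2.convertScaleAbs(a,alpha=1.6,beta=-30)
cv2.imwrite("pics/u_top.png",a);cv2.imwrite("pics/u_full.png",p)
W=lambda x,y,z:[*(o+xc*x/1000+yc*y/1000),z/1000]
for y in(-50,0,50):
  for nm,x,z in(("face53 z3",53,3),("face53 z11",53,11),("face53 z28",53,28),("nose rim inner",50,11),("nose out 53 z11",53,11)):
    u,v=proj("top",W(x,y,z));print(y,nm,round((u-242+.5)*12-.5),round((v-160+.5)*9.6-.5))
E
```

```text
-50 face53 z3 142 128
-50 face53 z11 136 121
-50 face53 z28 124 105
-50 nose rim inner 150 119
-50 nose out 53 z11 136 121
0 face53 z3 162 306
0 face53 z11 157 300
0 face53 z28 144 288
0 nose rim inner 170 299
0 nose out 53 z11 157 300
50 face53 z3 183 487
50 face53 z11 177 483
50 face53 z28 165 474
50 nose rim inner 191 481
50 nose out 53 z11 177 483
```

View pics/u_top.png

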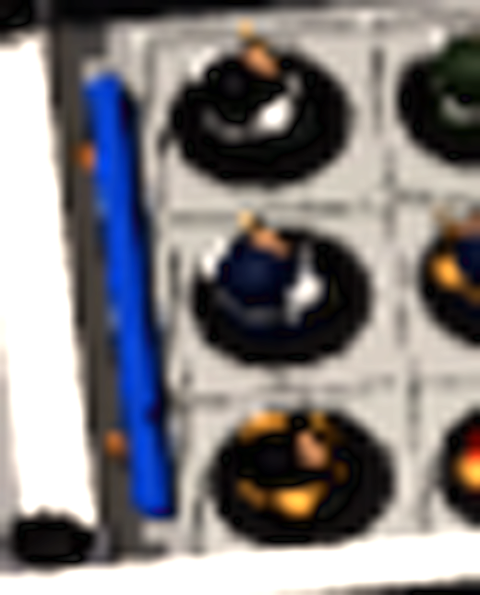

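```bash
python3 -m inch '0 0 0 0.004 88; 0 0 0 0.004 88; 0 0 0 0 88; 0 0 0 0 88; 0 0 0 0 88; 0 0 0 0 88; 0 0 0 0 88; 0 0 -1.5 0 88; 0 0 -1.5 0 88; 0 0 -1.5 0 88'; python3 st.py
```

```text
clock: 43.03
ee_pos: [0.5833, 0.0015, 0.0172]
ee_rot: [-73.4, 88.4, -157.6]
wrist_force: [1.2, -7.0, 0.3]
opening: 0.0883
tcp case x -101.0 y 1.9 z 17.2 Fx -7.1 Fy -0.4 Fz 0.3 yaw err deg 1.02 clk 43.03 Tz [-1.41 -0.45  0.44] shift per +x: [-0.008 -0.018 -1.   ]
```

```bash
python3 -m inch '0 0 2 0 88; 0 0 1 -0.012 88; 0 0 0 -0.012 88; 0 0 0 0 88; 0 0 0 0 88; 0 0 0 0 88; 0 0 0 0 88; 0 0 0 0 88; 0 0 0 0 88; 0 0 0 0 88'; python3 st.py
```

```text
clock: 43.87
ee_pos: [0.5838, 0.0019, 0.0172]
ee_rot: [-85.3, 88.5, -168.2]
wrist_force: [1.5, -3.5, -0.3]
opening: 0.0879
tcp case x -100.7 y 1.3 z 17.2 Fx -3.7 Fy -1.0 Fz -0.3 yaw err deg -0.32 clk 43.87 Tz [-0.59 -0.27 -0.13] shift per +x: [-0.002  0.006 -1.   ]
```

```bash
python3 -m inch '0 0 -0.6 0 88; 0 0 -0.6 0 88; 0 0 -0.6 0 88; 0 0 -0.6 0 88; 0 0 -0.8 0 88; 0 0 -0.8 0 88; 0 0 -1 0 88; 0 0 -1 0 88; 0 0 -1 0 88; 0 0 -1 0 88'; python3 st.py
```

```text
clock: 44.7
ee_pos: [0.5837, 0.002, 0.0174]
ee_rot: [-63.9, 88.3, -147.0]
wrist_force: [1.5, -4.9, 0.0]
opening: 0.0879
tcp case x -100.5 y 1.4 z 17.4 Fx -5.0 Fy -0.9 Fz 0.0 yaw err deg -0.08 clk 44.7 Tz [-1.12 -0.43 -0.03] shift per +x: [-0.013  0.001 -1.   ]
```

```bash
python3 -m inch '0 0 0 0 88; 0 0 0 0 88; 0 0 0 0 88; 0 0 0 0 88; 0 0 0 0 88; 0 0 0 0 88; 0 0 -1 0 88; 0 0 -1.5 0 88; 0 0 -1.7 0 88; 0 0 -1.7 0 88'; python3 st.py u2
```

```text
clock: 45.53
ee_pos: [0.5836, 0.0023, 0.0174]
ee_rot: [-52.4, 88.0, -135.6]
wrist_force: [1.7, -6.1, 0.1]
opening: 0.0879
tcp case x -100.2 y 1.5 z 17.4 Fx -6.2 Fy -1.0 Fz 0.1 yaw err deg -0.01 clk 45.53 Tz [-1.42 -0.57  0.11] shift per +x: [-0.021  0.    -1.   ]
```

```bash
python3 -m inch '0 0 1 0 88; 0 0 1 0 88; 0 0 2 0 88; 0 0 4 0 88; 0 0 6 0 88; 0 0 8 0 88; 0 0 10 0 88; 0 0 10 0 88; 0 0 10 0 88; 0 0 10 0 88'; python3 -m inch '-10 0 15 0 88; -10 0 20 0 88; -10 0 20 0 88; -10 0 20 0 88; -10 0 20 0 88; -10 0 20 0 88; -10 0 20 0 88; -10 0 20 0 88; 0 0 0 0 88; 0 0 0 0 88'; python3 st.py v1; python3 - <<'E'
from h import *
xc=np.array([-.1184,.9930]);yc=np.array([-.993,-.1184]);o=np.array([.5732,.102])
p,d=r.get_image("top");a=cv2.resize(p[160:222,242:282],None,fx=12,fy=9.6,interpolation=cv2.INTER_CUBIC);cv2.imwrite("pics/v_top.png",cv2.convertScaleAbs(a,alpha=1.6,beta=-30))
for n in("top","side"):
    p,d=r.get_image(n);P=cloud(n,d);X=(P[...,:2]-o)@xc*1000;Y=(P[...,:2]-o)@yc*1000;z=P[...,2]*1000
    k=(np.abs(Y)<65)&(np.abs(Y)>12)&(X>-84)&(X<-50)&(z<20)
    print(n,"deck z",np.median(z[k]));k=(np.abs(Y)<70)&(X>-100)&(X<-80)&(z>20)&(z<35);print("rearwall x",np.median(X[k]),"L/R",np.median(X[k&(Y>20)]),np.median(X[k&(Y<-20)]))
E
```

```text
clock: 46.47
ee_pos: [0.5906, -0.0539, 0.018]
ee_rot: [-71.9, 88.3, -154.4]
wrist_force: [0.3, 0.8, -0.2]
opening: 0.0878
clock: 47.3
ee_pos: [0.6097, -0.2308, 0.102]
ee_rot: [-66.7, 88.0, -150.0]
wrist_force: [-0.8, 1.0, 0.2]
opening: 0.088
tcp case x -334.8 y 3.2 z 102.0 Fx 1.1 Fy 0.7 Fz 0.2 yaw err deg 0.12 clk 47.3 Tz [ 0.05 -0.11  0.03] shift per +x: [-0.014 -0.002 -1.   ]
top deck z 7.229997428967017
rearwall x -88.88281275869392 L/R -89.03973062434846 -88.88281275869392
side deck z 5.402274498338078
rearwall x -88.91213047935928 L/R -89.01537600616645 -88.97649154053556
```

View pics/v_top.png

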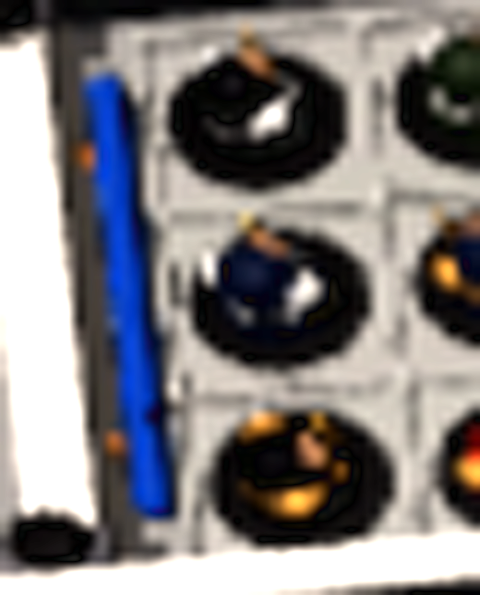

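View pics/v1.png

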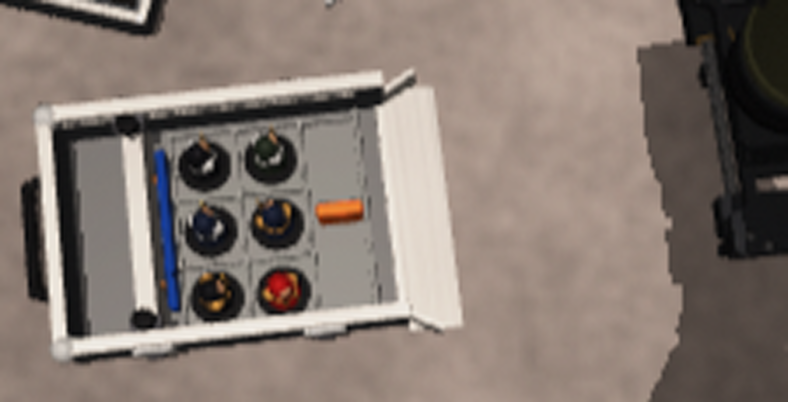

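View pics/v1s.png

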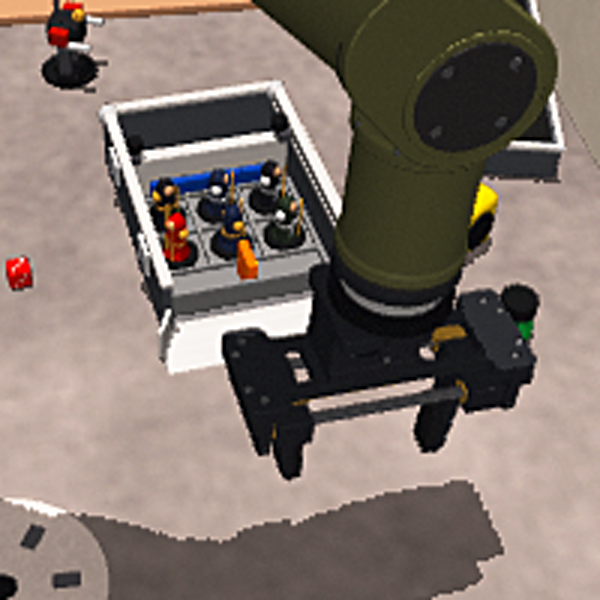

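```bash
python3 -c "
from station import r
print(r.job_done())"
```

```text
the job is handed in; nothing more can be done
None
```

I handed the job in at about 47.5 s. The red figure is in the formerly empty cell and the tray is in the bay, pressed up to the buffer. No verdict was reported.

**What I did**
- Set the red figure in the empty cell while the tray was still on the table.
- Gripped the fin to slide the tray into line with the case, then let go.
- Pushed the rear wall with both open fingers, up the ramp and over the sill, until the nose met the buffer.
- Backed the arm well clear of everything.

**Last checks**
- **Figures:** all six are upright in their cells in both views.
- **Tray height and place:** the deck reads 5.4 mm in one view and 7.2 mm in the other, against 6 mm expected. The rear wall's top is at case x ≈ −89 mm, clearly behind the sill edge at −105 mm.
- **Squareness:** the left and right ends of the rear wall agree within 0.2 mm. I did not measure the final sideways position; before the ramp the tray sat about 2 mm to the left, and the walls leave 3 mm of play.
- **Push force:** sliding took about 3 N. At the stop the force rose springily with travel, at about 5 N/mm, near the buffer's 3.5 N/mm. The highest reading was about 7 N total, against the 12 N limit.
- **Bystanders:** the ones in the pictures I viewed show no sign of being moved. I did not measure each against its starting place.

**Least certain:** the gap between nose and buffer. The top picture could be read as 0 to 2 mm even while I was pressing, and the limit is 2 mm. I relied on the force for contact, and after the second press the rear wall read about 0.4 mm further in. Near the stop, a few small moves did not follow the command, and one small turn of the hand went the wrong way before I corrected it.

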